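# Load the parts shaker and set its speed

## Robot

A 6-joint arm with a two-finger parallel gripper is mounted at the origin on the work surface. World frame = base frame: x ahead of the robot, y to its left, z up, the work surface at z = 0. Lengths are in mm, angles in degrees, forces in N, time in s.
With the tool pointing down it reaches from about 350 to 850 mm from the base axis. Payload 8.1 kg.
Tool frame: the origin (TCP) lies on the centre line of the jaws, within the pads' length; the fingertips stand 14 mm ahead of it and the grasp point (between the pads) lies 5 mm behind it; z points along the fingers, y is the line along which they close (so a half turn about z gives the same grasp; the last joint's range is limited). The gripper opens to 85 mm and grips with 20 to 120 N. Pads are 22 mm wide; open, the fingers measure 114 mm over their backs; the gripper's body (76 mm by 85 mm) begins 54 mm behind the grasp point. The pads swing forward as they close: fully open they stand 13 mm farther back than shut.
Start: joints at [-82.013, 7.471, 85.268, -0, 87.261, -4.893], TCP at [133.767, -584.903, 245.292] pointing down, gripper open.
Joint ranges: [-169.43, 169.43], [-51.17, 129.36], [1.28, 143.12], [-76.62, 256.62], [0, 156.53], [-152.29, 152.29]. Speed limits (degrees/s): [136.94, 136.94, 159.86, 180, 180, 180].

## Interface

Orientations are given as [roll, pitch, yaw] about the fixed x, y, z axes, in that order (R = Rz(yaw) Ry(pitch) Rx(roll)).
In Python, from bench import sense, snapshot, camera_info, hand_in gives the robot as it stands. The module is installed in compiled form; this text tells all that it offers.
- The arm moves only by the tool apply_moves, never from a script. Its argument "deltas" is a list of rows, each a list of 7 numbers: the shift along the tool's x, y, z scaled (see below), then the turn, a rotation vector about the tool's x, y, z scaled (see below), then the opening, from 0 (shut) to 1 (fully open). In form: [[dx, dy, dz, ax, ay, az, claw], ...]. A call has 1 to 8 rows; each row shifts and turns the commanded pose from where the row before left it, along the tool's axes as they then stand; what a row does not reach is not made up. The controller multiplies each number of a shift by 0.03 m and each number of a turn by 0.08 rad. A row lasts 1/8 s, in which the tool goes at most 62.5 mm and 10.7 degrees, less where a joint would pass 70% of its speed; a pose out of reach is approached as far as the arm can. A call with a number of a shift or a turn outside -1 to 1 is refused whole. A call with a gripper value outside its range is refused whole. The fingers move at their own pace and stop on an object; "grip_force" is the grip in N (left out, the last holds). Time passes only in rows, so rows that do not move let the fingers close. It gives the time, the measured TCP pose, the force, the opening and the grip force at its end, in the units of the state.
- sense(): the state, without advancing time (a new reading comes with each control period).
- snapshot(name): name is "side" or "top"; returns the picture (420x560x3 uint8, red, green, blue); there is no depth.
- camera_info(name): a dict with "vertical_fov" (degrees; the focal length in pixels is half the picture's height over the tangent of half this angle, whatever the lens; pixels are square), "cx", "cy" (the principal point, pixels), "origin" and "rotation" of the camera in the world. Camera axes: x right, y up, looking along -z (the intrinsics and any distortion apply to the point x, -y, -z); pixel columns grow to the right and rows downward; lengths in mm; the calibration is good to about 2 mm. A picture is of the moment at which its call begins. camera_info takes no time and is no camera call.
- hand_in(): hands the job in; it is judged then, once.
The state is a dict: "time": time; "joint_pos": joint angles; "qd": joint speeds; "joint_efforts": joint torques, N m; "tool_pos": TCP position; "tcp_rot": TCP orientation; "ft_force": force on the tool from outside, world axes, zero at the start; "wrist_torque": the same for the moment, N m; "finger_gap": finger opening in mm; "grip_force": force on a finger pad.
Only numpy, scipy, OpenCV 4.12 (cv2) and the standard library are available. Lean on these libraries where they do the work, as an engineer would, in place of code of your own. Each camera call takes 0.05 s, during which the arm holds its last target. There are 200 camera calls.

## Task

Clean the grey pipe fittings in the parts shaker: slide its speed fader right down to off, then lift the lid off the tub and lay it flat on the green mat, put every grey tee and elbow lying on the bench (not the stock in the bins) into the tub, and close the tub with its lid again, properly seated. Only then slide the fader up to the red pointer; the fader must stay at off whenever the lid is off. Leave the brass valve and everything else on the bench where they are.

Things in the scene. Friction and masses are not known exactly. Their poses are not given: they have to be found in the camera images.
- tub: The drum of the parts shaker: fixed round blue steel tub with an orange band, open at the top under its loose lid, 200 mm outside diameter, 5 mm wall (190 mm inside), rim 80 mm above the bench, with a black motor box (50 x 70 mm, 60 mm high) on its far side out to 150 mm from the centre. Origin: centre of its underside, on the bench. Tub and mat may swap places.
- tub_in (a point): Centre of the tub's inner floor, 10 mm above the bench; the tub is 70 mm deep inside.
- tub_rim (a point): Centre of the tub's mouth, at rim height (80 mm above the bench).
- lid: Loose round aluminium lid, 350 g, no latch, closed at the start. Plate 210 mm in diameter, 6 mm thick; under it a plug 176 mm in diameter, 10 mm deep, that drops into the tub's mouth with 7 mm of play all round. Origin: centre of the plug's underside, 70 mm above the bench when closed on the tub, 4 mm when on the mat. z is up.
- lid_knob (a point): Centre of the gripping part of the lid's black knob, 39 mm above the lid's origin. Knob head: upright cylinder, 32 mm diameter, 22 mm high (28 to 50 mm above the origin), on a thinner 22 mm stem.
- mat: Round green rubber lid mat, 250 mm in diameter, 4 mm thick, fixed on the bench: where the lid lies while the tub is open. Origin: centre of its underside.
- panel: Shaker's control box, fixed yellow block 100 x 200 x 45 mm at the right of the bench, long side (its y, the fader's track) pointing roughly away from the robot. Origin: centre of its underside. On its top an aluminium track, black scale ticks, a wide white line at the off end, and the red pointer.
- fader (a joint): Speed fader, metres along the track: 0 = off (the end stop nearest the robot, at the white line), up to 0.12 = full speed. Slides along the panel's +y (away from the robot) with about 1.5 N of friction and stays where it is left. It starts somewhere between 0.03 and 0.12.
- fader_top (a point): Centre of the top of the fader's black cap (white line across it). Cap: 28 mm across the track, 20 mm along it, 40 mm tall; its top is 99.5 mm above the bench, the track's top 59 mm above the bench. Can be pinched from above.
- fader_off (a point): Where fader_top is when the fader is off: fixed to the panel, same height as fader_top.
- mark: Red pointer (about 30 x 7 x 6 mm) fixed on top of the control box beside the track, pointing at the track square to it: the running speed wanted. Its place along the track varies. Origin: at its tip end, on the box's top, on its middle line; its y runs along the track like the panel's y: the fader is at the pointer when fader_top has y = 0 in this frame.
- tee_a: Galvanised grey pipe tee, 120 g, to be cleaned; None if absent. Round legs 28 mm in diameter, lying flat, axes 14 mm up. Stem along the body's x from x = -18 mm (mouth) to the cross leg at x = 28 mm, which runs from y = -27 to 27 mm. Origin: on the underside below the stem, where it is best gripped, fingers closing along the body's y. z up at the start.
- tee_b: Galvanised grey pipe tee, 120 g, to be cleaned; None if absent. Round legs 28 mm in diameter, lying flat, axes 14 mm up. Stem along the body's x from x = -18 mm (mouth) to the cross leg at x = 28 mm, which runs from y = -27 to 27 mm. Origin: on the underside below the stem, where it is best gripped, fingers closing along the body's y. z up at the start.
- elbow_a: Galvanised grey pipe elbow, 120 g, to be cleaned; None if absent. Round legs 28 mm in diameter, lying flat, axes 14 mm up. Stem along the body's x from x = -18 mm (mouth) to the cross leg at x = 28 mm, which runs from y = -10 to 27 mm. Origin: on the underside below the stem, where it is best gripped, fingers closing along the body's y. z up at the start.
- elbow_b: Galvanised grey pipe elbow, 120 g, to be cleaned; None if absent. Round legs 28 mm in diameter, lying flat, axes 14 mm up. Stem along the body's x from x = -18 mm (mouth) to the cross leg at x = 28 mm, which runs from y = -10 to 27 mm. Origin: on the underside below the stem, where it is best gripped, fingers closing along the body's y. z up at the start.
- elbow_c: Galvanised grey pipe elbow, 120 g, to be cleaned; None if absent. Round legs 28 mm in diameter, lying flat, axes 14 mm up. Stem along the body's x from x = -18 mm (mouth) to the cross leg at x = 28 mm, which runs from y = -10 to 27 mm. Origin: on the underside below the stem, where it is best gripped, fingers closing along the body's y. z up at the start.
- valve: Small brass valve with a red handle, 50 x 24 x 38 mm, lying on the bench near the grey fittings. Origin: centre of its underside. A bystander: not part of the job.
- tape: Yellow tape measure, 65 x 40 x 65 mm, on the far side. Origin: centre of its underside. A bystander: not part of the job.
- wrench: Steel wrench, 200 mm long, lying near the robot on its right, its handle along its own x. Origin: centre of its underside. A bystander: not part of the job.
- spray: Spray can, 60 mm diameter, 170 mm tall, standing at the far left. Origin: centre of its underside. A bystander: not part of the job.
- carton: Cardboard carton, 110 x 80 x 60 mm, at the far right. Origin: centre of its underside. A bystander: not part of the job.
- jar: Jar with a red cap, 60 mm diameter, 80 mm tall, near on the right. Origin: centre of its underside. A bystander: not part of the job.
Things that resemble listed ones, but are neither listed nor needed, are in the scene too. What is shaped like the elbow_c but pink or purple is not meant.

How it is judged (in metres and radians):
On the way, in this order (a step that is already met when the one before it is completed fails the run):
1. the fader is slid to off while the lid is still closed (value of joint fader below 0.008 m and horizontal distance between lid and tub_rim below 0.013 m and height (world z) of lid between 0.064 and 0.074 m and angle between lid's own z axis and vertical below 0.06 rad), for 0.2 s.
2. the lid lies flat on the green mat, let go, the fader still off (value of joint fader below 0.008 m and horizontal distance between lid and mat below 0.06 m and height (world z) of lid below 0.012 m and angle between lid's own z axis and vertical below 0.1 rad and contact force between the fingers and lid below 0.05 N), for 0.2 s.
3. every fitting is inside the tub, the fader still off (value of joint fader below 0.008 m and horizontal distance between each of tee_a, tee_b, elbow_a, elbow_b, elbow_c and tub_in below 0.097 m and height (world z) of each of tee_a, tee_b, elbow_a, elbow_b, elbow_c below 0.078 m), for 0.2 s.
4. the lid is seated on the tub again and let go, the fader still off (all of step 3 and contact force between the fingers and lid below 0.05 N and horizontal distance between lid and tub_rim below 0.013 m and height (world z) of lid between 0.064 and 0.074 m and angle between lid's own z axis and vertical below 0.06 rad), for 0.2 s.
5. the fader is at the red pointer (y of fader_top in the frame of mark between -0.006 and 0.006 m), for 0.2 s.
At the end, for the whole second after the job is handed in: Every grey fitting present is inside the tub below the rim, the lid is seated level on the tub (centred within 13 mm) and at rest, and the fader stands within 6 mm of the red pointer (all of step 5 and horizontal distance between each of tee_a, tee_b, elbow_a, elbow_b, elbow_c and tub_in below 0.097 m and height (world z) of each of tee_a, tee_b, elbow_a, elbow_b, elbow_c below 0.078 m and horizontal distance between lid and tub_rim below 0.013 m and height (world z) of lid between 0.064 and 0.074 m and angle between lid's own z axis and vertical below 0.06 rad and linear speed of lid below 0.02 m/s); the robot touches nothing.
It fails at once if the fader is away from off (more than 12 mm) while the lid is off the tub (value of joint fader above 0.012 m and distance between lid and tub_rim above 0.045 m).
It fails at once if the valve or another bystander is displaced by more than 40 mm (distance of any of valve, tape, wrench, spray, carton, jar from where it was at the start of the episode above 0.04 m).
Of tee_a, tee_b, elbow_a, elbow_b, elbow_c only 2 to 4 are there at a start; the rules pass over those that are not, and their reading is None.
At some moment in a run one of tee_a, tee_b, elbow_a, elbow_b, elbow_c may be knocked a few centimetres aside while the robot is not near it.
Once in a run the grip may slacken for a moment while it holds something.
It also fails if it takes over 210 s, if anything falls off the work surface, if the arm or the gripper's body presses on something with over 40 N, if the wrist force passes 120 N, or if a joint passes its speed limit or range.

## Working session

There is one attempt and no reset: what is moved stays moved. The work goes in short steps, Python scripts to look and compute and a tool call to move; the robot and the scene stay as the last step left them, time stands still between calls to the robot, and variables do not carry over. Pictures are saved under pics/ and viewed, at most 14 in all, crops included, and the job is handed in when it is done.

Besides the shell and the picture viewer there is one more tool, called after "Emit:" as name(argument=value, ...) on one line, values as JSON. apply_moves: Moves the arm, as the interface text tells. Its arguments: {"type":"object","properties":{"deltas":{"type":"array"},"grip_force":{"type":"number"}},"required":["deltas"]}

```bash
mkdir -p pics; cat > h.py <<'E'
import numpy as np, cv2
from bench import sense, snapshot, camera_info, hand_in
E
python3 - <<'E'
from h import *
for n in("top","side"):
    i=camera_info(n); print(n,{k:(np.round(v,4).tolist() if not isinstance(v,str) else v) for k,v in i.items() if not isinstance(v,dict)})
    im=snapshot(n); cv2.imwrite(f"pics/{n}0.png",im[:,:,::-1])
print(sense())
E
```

```text
top {'vertical_fov': 46.668, 'cx': 285.6096, 'cy': 210.525, 'origin': [477.0807, -11.5207, 1423.3889], 'rotation': [2.393, 1.2976, -90.0786]}
side {'vertical_fov': 42.3395, 'cx': 278.7311, 'cy': 205.9742, 'origin': [503.3099, -1024.5268, 1063.8248], 'rotation': [47.1662, -0.1757, -2.1129]}
{'time': 0.1, 'joint_pos': array([-8.20131358e+01,  7.51193252e+00,  8.53229367e+01,  2.25773310e-03,
        8.72598724e+01, -4.89388696e+00]), 'qd': array([-0.02933774, -0.02768764, -0.07553423, -0.01275565, -0.06137786,
        0.03482294]), 'joint_efforts': array([ 2.06390025e-03, -5.70949531e+01, -5.01939332e+01, -1.20208497e-04,
        8.15804699e-03,  3.07528957e-06]), 'tool_pos': array([ 133.71639817, -584.43925751,  244.33827659]), 'tcp_rot': array([-1.79905796e+02, -1.03292132e-02,  1.28806328e+01]), 'ft_force': array([-0.00875855, -0.0053302 , -0.66236138]), 'wrist_torque': array([ 0.0033277 , -0.01473062,  0.03402222]), 'grip_force': 0.0, 'finger_gap': 85.21849317921117}
```

View pics/top0.png

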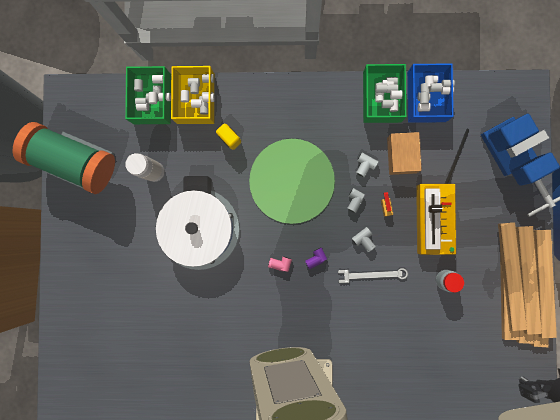

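View pics/side0.png

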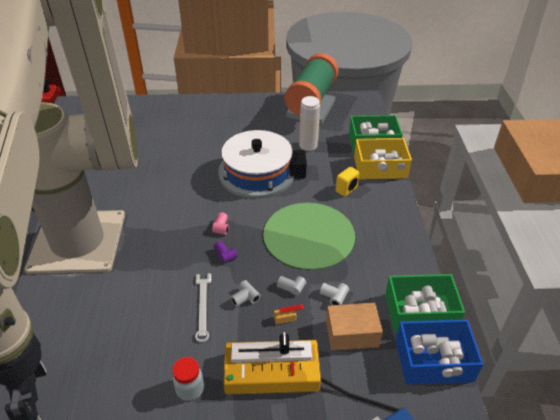

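```bash
python3 -c "
from h import *
print(camera_info('top').keys()); print({k:v for k,v in camera_info('top').items() if 'dist' in k or 'lens' in k})"
```

```text
dict_keys(['vertical_fov', 'cx', 'cy', 'origin', 'rotation'])
{}
```

```bash
cat >> h.py <<'E'
from scipy.spatial.transform import Rotation as R
def cam(n):
    i=camera_info(n); f=210/np.tan(np.radians(i['vertical_fov']/2))
    return f,i['cx'],i['cy'],np.array(i['origin']),R.from_euler('xyz',i['rotation'],degrees=True).as_matrix()
def ray(n,u,v,z):
    f,cx,cy,o,M=cam(n); d=M@np.array([(u-cx)/f,-(v-cy)/f,-1]); return o+d*(z-o[2])/d[2]
def proj(n,p):
    f,cx,cy,o,M=cam(n); q=M.T@(np.array(p,float)-o); return np.array([cx+f*q[0]/-q[2],cy-f*q[1]/-q[2]])
def comps(mask,amin=30):
    n,l,s,c=cv2.connectedComponentsWithStats(mask.astype(np.uint8)); return [(s[k],c[k],l==k) for k in range(1,n) if s[k][4]>=amin]
E
python3 - <<'E'
from h import *
im=cv2.imread("pics/top0.png"); si=cv2.imread("pics/side0.png")
cv2.imwrite("pics/crop_t.png",cv2.resize(im[140:300,250:480],None,fx=3.4,fy=3.4,interpolation=cv2.INTER_CUBIC)[:600])
hsv=cv2.cvtColor(im,cv2.COLOR_BGR2HSV); H,S,V=cv2.split(hsv)
hs=cv2.cvtColor(si,cv2.COLOR_BGR2HSV); H2,S2,V2=cv2.split(hs)
# mat
for nm,(h,s,v) in(("top",(H,S,V)),("side",(H2,S2,V2))):
    m=(h>45)&(h<75)&(s>80)&(v>90)
    for st,c,_ in comps(m,1500): print(nm,"mat?",st,c.round(1),ray(nm,*c,4).round(1))
# lid white (top)
m=(S<30)&(V>190)
for st,c,mk in comps(m,1500):
    cn,_=cv2.findContours(mk.astype(np.uint8),0,1); e=cv2.fitEllipse(cn[0]); print("lid",st,e,ray("top",*e[0],86).round(1))
# knob black
m=(V<60); sub=np.zeros_like(m); sub[205:250,170:215]=1
for st,c,mk in comps(m&sub,20): print("knob",st,c,ray("top",*c,120).round(1))
sub=np.zeros_like(m); sub[125:160,240:275]=1
for st,c,mk in comps((V2<60)&(sub>0),20): print("knob side",st,c,ray("side",*c,109).round(1))
# fittings
sub=np.zeros_like(m); sub[140:260,338:385]=1
for st,c,mk in comps((V>110)&(S<40)&(sub>0),60):
    print("fit",st,c.round(1),ray("top",*c,18).round(1))
# panel corners
m=(H>18)&(H<32)&(S>140)&(V>120)
sub=np.zeros_like(m); sub[170:270,405:470]=1
for st,c,mk in comps(m&sub,20): print("yel",st)
E
```

```text
top mat? [  26  129   71   53 1950] [ 58.5 152.5] [710.2 694.    4. ]
top mat? [ 249  139   86   85 5647] [291.5 180.6] [624.    3.2   4. ]
side mat? [ 263  203   92   66 4714] [308.8 235.7] [625.9  -3.8   4. ]
lid [ 156  191   75   75 4157] ((193.0736846923828, 228.01763916015625), (73.84571838378906, 74.94361114501953), 33.86602783203125) [485.3 274.   86. ]
knob side [252 140   9  12  89] [256.20224719 144.95505618] [487.6 271.1 109. ]
fit [356 152  23  25 284] [365.7 163.6] [ 671.1 -211.7   18. ]
fit [347 188  18  24 214] [355.3 199.2] [ 568.  -180.9   18. ]
fit [352 227  24  25 271] [364.1 238.7] [ 454.5 -205.3   18. ]
yel [ 417  184   39   71 1506]
```

View pics/crop_t.png

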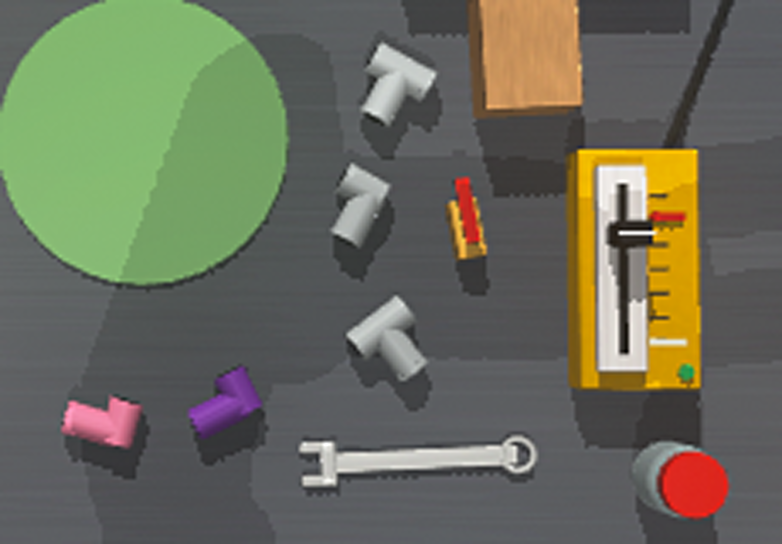

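```bash
python3 - <<'E'
from h import *
im=cv2.imread("pics/top0.png")
def t(x,y,w,h,k): return cv2.resize(im[y:y+h,x:x+w],None,fx=k,fy=k,interpolation=cv2.INTER_CUBIC)
c=np.zeros((600,800,3),np.uint8)
c[:280,:280]=t(351,150,28,28,10); c[300:580,:280]=t(342,186,28,28,10); c[:280,290:570]=t(350,226,28,28,10)
c[300:580,290:570]=t(180,214,28,28,10)
p=t(425,190,22,60,10); c[:600,575:795]=p
cv2.imwrite("pics/m1.png",c)
E
```

```text
(no output)
```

View pics/m1.png

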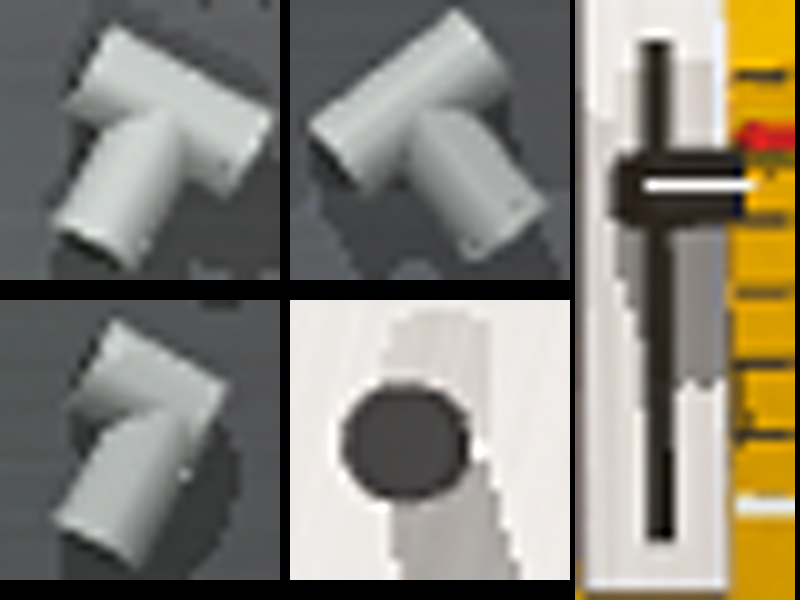

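```bash
python3 - <<'E'
from h import *
r=lambda u,v,z:ray("top",u,v,z).round(1)[:2]
print("knob",r(191.05,227.55,120))
def fit(o,m,d,z=14):
    a=r(*o,z); b=r(o[0]+d[0]/10,o[1]+d[1]/10,z); print("fit",a,"dir deg",np.degrees(np.arctan2(*(b-a)[::-1])).round(1))
fit((362.85,168.65),0,(82,-142)); fit((354.25,204.55),0,(58,-104)); fit((367.25,243.55),0,(-105,-138))
print("fader",r(437.05,208.05,99.5),"mark",r(440.55,203.25,48),"off line",r(443.5,240.05,45))
# panel edges
im=cv2.imread("pics/top0.png");H,S,V=cv2.split(cv2.cvtColor(im,cv2.COLOR_BGR2HSV))
m=(H>15)&(H<35)&(S>140)&(V>60)
for y in (188,200,215,230,245): 
    x=np.where(m[y,405:470])[0]+405; print(y,x.min(),x.max(),r(x.max()+.5,y,45))
# side blobs of the same
im=cv2.imread("pics/side0.png");H,S,V=cv2.split(cv2.cvtColor(im,cv2.COLOR_BGR2HSV))
for st,c,mk in comps((S<40)&(V>120),80):
    if 265<c[1]<310 and 230<c[0]<350: print("side fit",st,c,ray("side",*c,16).round(1))
for p in((362.85,168.65),(354.25,204.55),(367.25,243.55)): print("exp side",proj("side",ray("top",*p,14)))
print("exp side fader",proj("side",ray("top",437.05,208.05,99.5)),"mark",proj("side",ray("top",440.55,203.25,48)))
c=np.zeros((560,800,3),np.uint8); c[:420,:]=cv2.resize(im[330:393,220:340],(800,420),interpolation=cv2.INTER_CUBIC)
cv2.imwrite("pics/ms.png",c[:420])
E
```

```text
knob [486.4 272.3]
fit [ 657.  -203.8] dir deg -30.2
fit [ 552.9 -178.2] dir deg -29.4
fit [ 440.3 -214.7] dir deg 36.9
fader [ 538.2 -391.2] mark [ 554.1 -416. ] off line [ 450.8 -423.6]
188 417 454 [ 597.2 -456.5]
200 417 455 [ 563.3 -458.8]
215 417 455 [ 521.  -458.1]
230 417 455 [ 478.9 -457.4]
245 417 455 [ 436.9 -456.8]
side fit [279 276  27  17 228] [293.64035088 282.23245614] [ 574.8 -173.1   16. ]
side fit [233 280  26  25 287] [244.99651568 292.02090592] [ 455.1 -199.3   16. ]
side fit [321 283  29  22 348] [335.85344828 291.09195402] [ 675.8 -204.1   16. ]
exp side [328.08140038 291.71506148]
exp side [284.86108959 284.60405114]
exp side [238.84124385 297.78436527]
exp side fader [282.87721134 339.54048252] mark [290.72319371 363.33396373]
```

View pics/ms.png

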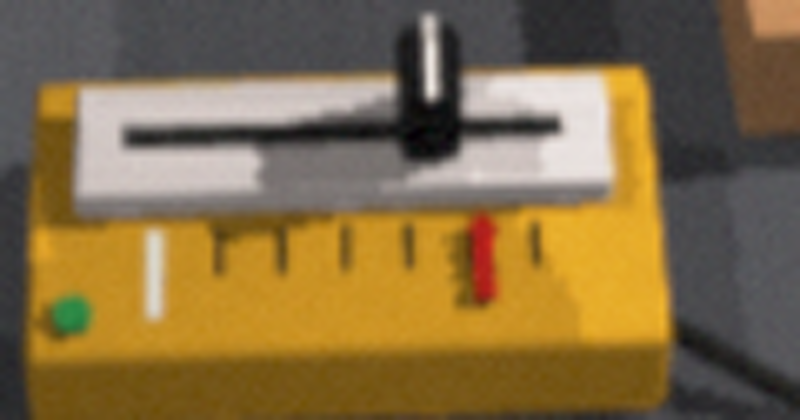

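Emit:
apply_moves(deltas=[[0,0,0,0,0,-1,0.5],[0,0,0,0,0,-1,0.5],[0,0,0,0,0,-1,0.5],[0,0,0,0,0,-1,0.5],[0,0,0,0,0,-1,0.5],[0,0,0,0,0,-1,0.5],[0,0,0,0,0,-1,0.5],[0,0,0,0,0,-1,0.5]])

```text
time: 1.1
tool_pos: [133.7, -584.6, 244.7]
tcp_rot: [-180.0, -0.0, 49.7]
ft_force: [0.2, -0.8, -0.5]
finger_gap: 42.9
grip_force: 0.0
```

Emit:
apply_moves(deltas=[[0,0,0,0,0,-1,0.5],[0,0,0,0,0,-1,0.5],[0,0,0,0,0,-1,0.5],[0,0,0,0,0,-1,0.5],[0,0,0,0,0,-1,0.5],[0,0,0,0,0,-1,0.5],[0,0,0,0,0,-1,0.5],[0,0,0,0,0,-1,0.5]])

```text
time: 2.1
tool_pos: [133.7, -584.6, 244.6]
tcp_rot: [-180.0, -0.1, 86.4]
ft_force: [-0.9, 0.3, -0.2]
finger_gap: 42.6
grip_force: 0.0
```

Emit:
apply_moves(deltas=[[0,0,0,0,0,-0.82,0.5],[0.45,0.95,0,0,0,0,0.5],[0.45,0.95,0,0,0,0,0.5],[0.45,0.95,0,0,0,0,0.5],[0.45,0.95,0,0,0,0,0.5],[0.45,0.95,0,0,0,0,0.5],[0.45,0.95,0,0,0,0,0.5],[0.45,0.95,0,0,0,0,0.5]])

```text
time: 3.1
tool_pos: [334.1, -489.7, 244.7]
tcp_rot: [-180.0, -0.0, 90.0]
ft_force: [0.6, 0.6, -0.3]
finger_gap: 42.7
grip_force: 0.0
```

Emit:
apply_moves(deltas=[[0.5,0.95,0,0,0,0,0.5],[0.5,0.95,0,0,0,0,0.5],[0.5,0.95,0,0,0,0,0.5],[0.5,0.95,0,0,0,0,0.5],[0.5,0.95,0,0,0,0,0.5],[0.5,0.95,0.8,0,0,0,0.5],[0.5,0.95,0.8,0,0,0,0.5],[0,0,0,0,0,0,0.5]])

```text
time: 4.1
tool_pos: [533.1, -382.8, 193.4]
tcp_rot: [-179.8, -0.2, 90.1]
ft_force: [-0.3, 0.3, 0.5]
finger_gap: 42.7
grip_force: 0.0
```

```bash
cat >> h.py <<'E'
def st():
    s=sense(); print("t%.1f"%s['time'],"pos",s['tool_pos'].round(1),"rot",s['tcp_rot'].round(2),"F",s['ft_force'].round(2),"gap",round(s['finger_gap'],1),"grip",round(s['grip_force'],1)); return s
def need(x,y,z,yaw=None):
    s=sense(); M=R.from_euler('xyz',s['tcp_rot'],degrees=True).as_matrix()
    print("shift units",(M.T@(np.array([x,y,z])-s['tool_pos'])/30).round(2), "az",None if yaw is None else round((-(yaw-s['tcp_rot'][2])+90)%180-90,1)/4.584)
E
python3 - <<'E'
from h import *
st()
t=snapshot("top")[:,:,::-1]; s=snapshot("side")[:,:,::-1]
P=sense()['tool_pos']; tip=P-[0,0,14]
print("tip exp top",proj("top",tip),"side",proj("side",tip))
cv2.imwrite("pics/c1.png",np.hstack([cv2.resize(t[150:270,380:500],(400,400),interpolation=cv2.INTER_CUBIC),cv2.resize(s[270:390,220:340],(400,400),interpolation=cv2.INTER_CUBIC)]))
E
```

```text
t4.1 pos [ 533.1 -382.8  193.4] rot [-179.76   -0.25   90.14] F [-0.34  0.33  0.53] gap 42.7 grip 0.0
tip exp top [444.19022415 208.77381787] side [280.19833967 313.16035804]
```

View pics/c1.png

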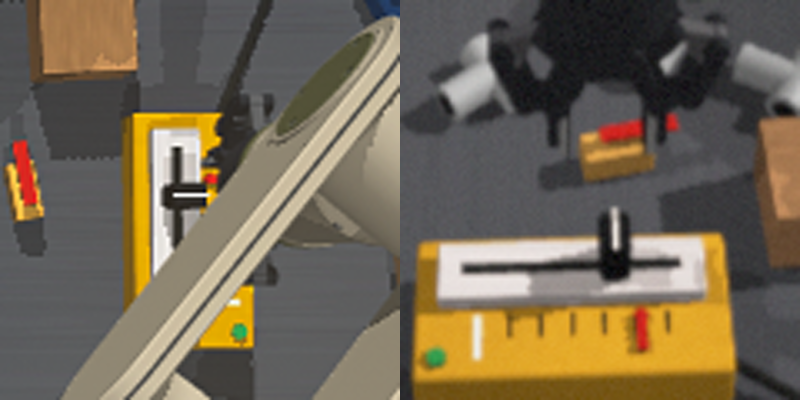

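```bash
python3 - <<'E'
from h import *
print("far edge",ray("side",284.5,331.8,99.5),"front top", proj("side",[538,-400,99.5]),proj("side",[538,-372,99.5]))
si=cv2.imread("pics/side0.png"); V=si.max(2)
print(V[326:360,280:291])
print("mark side", ray("side",220+482/6.667-.5,330+260/6.667,48), "offline",ray("side",220+155/6.667-.5,330+275/6.667,45))
E
```

```text
far edge [ 542.40166054 -372.53804556   99.5       ] front top [282.95693236 343.21691363] [282.38722536 331.64378659]
[[ 76  78  79  77  80  80  83  79  79  82  78]
 [ 78  79  82  77  77  79  79  80  81  78  79]
 [ 78  77  78  82  80  79  82  81  80  79  80]
 [ 75  75  78  81  76  79  78  79  83  75  79]
 [ 79  76  78  78  78  79  80  79  81  76  81]
 [ 77  77  81  87  93  87  76  78  77  82  82]
 [ 78  75  82 132 165 115  83  79  78  78  82]
 [ 69  66  73 151 202 135  70  64  74  79  78]
 [ 53  46  58 145 198 131  55  43  66  76  77]
 [ 38  33  50 127 197 129  51  31  49  73  81]
 [ 27  27  43 116 218 147  55  35  36  69  78]
 [ 31  32  44 119 230 161  60  33  39  72  78]
 [ 31  32  40 119 233 164  60  31  41  68  80]
 [ 29  32  43 117 233 163  64  31  34  65  80]
 [ 27  28  40 111 231 165  65  33  41  92 119]
 [ 38  27  38 100 230 164  63  37  53 122 167]
 [ 50  27  31  98 231 171  76  30  54 137 185]
 [ 49  31  34  95 226 172  77  36  51 126 182]
 [ 44  26  27  74 177 130  60  35  47 130 188]
 [ 43  20  15  36  77  54  26  26  54 145 195]
 [ 40  19  17  14  22  21  17  22  49 140 187]
 [ 32  23  18  15  16  21  20  19  38 103 137]
 [ 23  19  25  21  18  23  16  21  18  43  57]
 [ 27  21  12   7  15  11  17  17  19  40  43]
 [ 23   7   7  16  24  23  23   9  30  83  96]
 [ 39  20  18  14  17  19  23  25  47 128 161]
 [ 57  25  16  21  10  19  29  34  76 163 196]
 [ 77  43  34  32  36  43  63  91 130 185 206]
 [102  93  86  95  96 106 141 164 179 198 205]
 [114 120 127 160 167 172 189 199 200 204 207]
 [126 159 174 190 199 199 199 202 200 204 216]
 [149 172 177 179 179 177 177 177 175 174 184]
 [143 147 144 145 143 138 140 137 136 134 133]
 [123 123 123 119 120 121 122 120 120 119 121]]
mark side [ 555.59632756 -429.21941796   48.        ] offline [ 453.53513638 -429.07393278   45.        ]
```

Emit:
apply_moves(deltas=[[-0.17,0.23,0,0,0,0,0.5],[0,0,0.92,0,0,0,0.5],[0,0,0.92,0,0,0,0.5],[0,0,0.92,0,0,0,0.5],[0,0,0.92,0,0,0,0.5],[0,0,0,0,0,0,0],[0,0,0,0,0,0,0],[0,0,0,0,0,0,0]], grip_force=25)

```text
time: 5.2
tool_pos: [539.1, -391.0, 86.7]
tcp_rot: [-179.9, -0.0, 90.0]
ft_force: [-1.0, -2.6, -14.1]
finger_gap: 19.6
grip_force: 29.2
```

Emit:
apply_moves(deltas=[[0,0,0,0,0,0,0],[0,0,0,0,0,0,0],[0,0,0,0,0,0,0]])

```text
time: 5.58
tool_pos: [539.5, -390.9, 86.7]
tcp_rot: [-180.0, 0.0, 90.0]
ft_force: [-2.1, -5.3, -15.0]
finger_gap: 19.8
grip_force: 28.9
```

Emit:
apply_moves(deltas=[[0.01,-0.6,0,0,0,0,0],[0.01,-0.6,0,0,0,0,0],[0.01,-0.6,0,0,0,0,0],[0.01,-0.5,0,0,0,0,0],[0.01,-0.3,0,0,0,0,0],[0,-0.1,0,0,0,0,0],[0,0,0,0,0,0,0]])

```text
time: 6.45
tool_pos: [458.2, -390.5, 86.7]
tcp_rot: [180.0, 0.1, 89.9]
ft_force: [-1.2, -11.9, -19.8]
finger_gap: 19.6
grip_force: 28.0
```

Emit:
apply_moves(deltas=[[-0.1,-0.1,0,0,0,0,0],[0,-0.1,0,0,0,0,0],[0,0,0,0,0,0,0]])

```text
time: 6.82
tool_pos: [452.7, -390.9, 86.7]
tcp_rot: [-180.0, -0.1, 90.0]
ft_force: [-0.3, 5.4, -12.1]
finger_gap: 19.3
grip_force: 29.1
```

Emit:
apply_moves(deltas=[[0,-0.1,0,0,0,0,0],[0,0,0,0,0,0,0]])

```text
time: 7.08
tool_pos: [450.6, -390.9, 86.7]
tcp_rot: [179.9, -0.1, 90.0]
ft_force: [4.7, 5.4, -15.1]
finger_gap: 19.5
grip_force: 28.7
```

Emit:
apply_moves(deltas=[[0,-0.06,0,0,0,0,0],[0,0,0,0,0,0,0],[0,0,0,0,0,0,0]])

```text
time: 7.45
tool_pos: [450.4, -390.9, 86.8]
tcp_rot: [179.8, -0.0, 90.0]
ft_force: [12.5, 4.0, -20.2]
finger_gap: 18.9
grip_force: 28.2
```

Emit:
apply_moves(deltas=[[0,0.07,0,0,0,0,0],[0,0,0,0,0,0,0.5],[0,0,0,0,0,0,0.5],[0,0,-0.95,0,0,0,0.5],[0,0,-0.95,0,0,0,0.5],[0,0,-0.95,0,0,0,0.5],[0,0,-0.95,0,0,0,0.5],[0,0,0,0,0,0,0.8]])

```text
time: 8.45
tool_pos: [451.8, -394.5, 206.1]
tcp_rot: [179.7, 0.4, 90.0]
ft_force: [-0.1, -0.2, -0.2]
finger_gap: 59.5
grip_force: 0.0
```

Emit:
apply_moves(deltas=[[0.9,0.05,0,0,0,0,0.8],[0.9,0.05,0,0,0,0,0.8],[0.9,0.05,0,0,0,0,0.8],[0.9,0.05,0,0,0,0,0.8],[0.9,0.05,0,0,0,0,0.8],[0.9,0.05,0,0,0,0,0.8],[0.9,0.05,0,0,0,0,0.8],[0.9,0.05,0,0,0,0,0.8]])

```text
time: 9.45
tool_pos: [462.1, -175.6, 200.8]
tcp_rot: [180.0, 0.0, 90.0]
ft_force: [1.3, 0.4, -0.3]
finger_gap: 68.2
grip_force: 0.0
```

Emit:
apply_moves(deltas=[[0.9,0.05,0,0,0,0,0.8],[0.9,0.05,0,0,0,0,0.8],[0.9,0.05,0,0,0,0,0.8],[0.9,0.05,0,0,0,0,0.8],[0.9,0.05,0,0,0,0,0.8],[0.9,0.05,0,0,0,0,0.8],[0.9,0.05,0,0,0,0,0.8],[0.9,0.05,0,0,0,0,0.8]])

```text
time: 10.45
tool_pos: [474.4, 40.5, 200.8]
tcp_rot: [180.0, 0.0, 90.0]
ft_force: [0.8, 0.0, -0.3]
finger_gap: 68.4
grip_force: 0.0
```

Emit:
apply_moves(deltas=[[0.9,0.05,0,0,0,0,0.8],[0.9,0.05,0,0,0,0,0.8],[0.9,0.05,0,0,0,0,0.8],[0.9,0.05,0,0,0,0,0.8],[0.9,0.05,0,0,0,0,0.8],[0.9,0.05,0,0,0,0,0.8],[0.9,0.05,0,0,0,0,0.8],[0.9,0.05,0,0,0,0,0.8]])

```text
time: 11.45
tool_pos: [486.6, 256.6, 200.7]
tcp_rot: [180.0, -0.0, 90.0]
ft_force: [0.2, 0.2, 0.0]
finger_gap: 68.4
grip_force: 0.0
```

```bash
python3 - <<'E'
from h import *
st()
need(486.8,271.8,104)
t=snapshot("top")[:,:,::-1]; s=snapshot("side")[:,:,::-1]
P=sense()['tool_pos']; tip=P-[0,0,14]
print("tip exp side",proj("side",tip), "knob top",proj("side",[486.8,271.8,120]))
cv2.imwrite("pics/c2.png",np.hstack([cv2.resize(t[160:280,380:500],(400,400),interpolation=cv2.INTER_CUBIC),cv2.resize(s[80:200,200:320],(400,400),interpolation=cv2.INTER_CUBIC)]))
E
```

```text
t11.4 pos [486.6 256.6 200.7] rot [179.96  -0.    89.96] F [0.15 0.23 0.  ] gap 68.4 grip 0.0
shift units [0.51 0.01 3.22] az None
tip exp side [255.06899382 125.55498292] knob top [255.83299664 141.78553267]
```

View pics/c2.png

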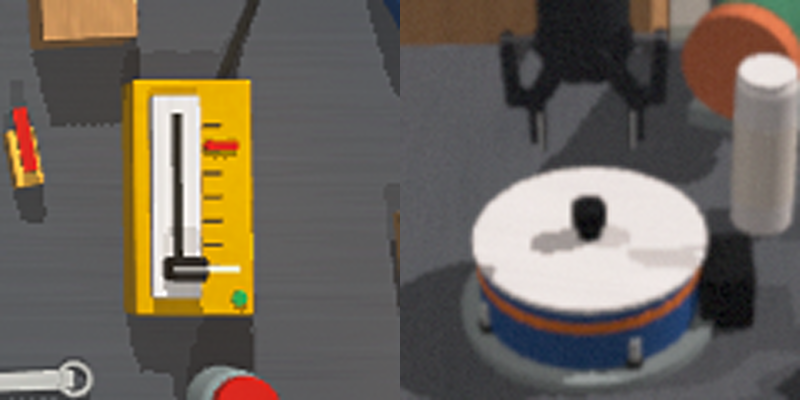

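Emit:
apply_moves(deltas=[[0.51,0,0,0,0,0,0.8],[0,0,0.8,0,0,0,0.8],[0,0,0.8,0,0,0,0.8],[0,0,0.8,0,0,0,0.8],[0,0,0.8,0,0,0,0.8],[0,0,0,0,0,0,0.8]], grip_force=60)

```text
time: 12.3
tool_pos: [484.7, 270.2, 102.6]
tcp_rot: [-179.8, 0.1, 89.9]
ft_force: [-0.4, -0.2, -0.3]
finger_gap: 68.5
grip_force: 0.0
```

Emit:
apply_moves(deltas=[[0,0,0,0,0,0,0],[0,0,0,0,0,0,0],[0,0,0,0,0,0,0],[0,0,0,0,0,0,0],[0,0,0,0,0,0,0],[0,0,0,0,0,0,0]])

```text
time: 13.05
tool_pos: [487.4, 271.6, 106.8]
tcp_rot: [179.9, -0.1, 90.0]
ft_force: [-1.5, -0.8, 6.8]
finger_gap: 30.5
grip_force: 59.6
```

Emit:
apply_moves(deltas=[[0,0,-0.2,0,0,0,0],[0,0,-0.4,0,0,0,0],[0,0,-0.6,0,0,0,0],[0,0,-0.6,0,0,0,0],[0,0,-0.6,0,0,0,0],[0,0,0,0,0,0,0]])

```text
time: 13.8
tool_pos: [487.7, 271.8, 179.7]
tcp_rot: [179.8, -0.1, 90.0]
ft_force: [-0.7, -0.8, -4.5]
finger_gap: 30.5
grip_force: 59.8
```

Emit:
apply_moves(deltas=[[-0.3,0.15,0,0,0,0,0],[-0.6,0.3,0,0,0,0,0],[-0.6,0.3,0,0,0,0,0],[-0.6,0.3,0,0,0,0,0],[-0.6,0.3,0,0,0,0,0],[-0.6,0.3,0,0,0,0,0],[-0.6,0.3,0,0,0,0,0],[-0.6,0.3,0,0,0,0,0]])

```text
time: 14.8
tool_pos: [554.4, 134.9, 176.9]
tcp_rot: [180.0, -0.0, 90.0]
ft_force: [0.3, -0.1, -4.2]
finger_gap: 30.2
grip_force: 59.8
```

Emit:
apply_moves(deltas=[[-0.6,0.3,0,0,0,0,0],[-0.6,0.3,0,0,0,0,0],[-0.6,0.3,0,0,0,0,0],[-0.6,0.3,0,0,0,0,0],[-0.6,0.3,0,0,0,0,0],[-0.6,0.3,0,0,0,0,0],[-0.6,0.3,0,0,0,0,0],[-0.35,0.25,0,0,0,0,0]])

```text
time: 15.8
tool_pos: [624.8, -1.8, 176.9]
tcp_rot: [-180.0, 0.0, 89.9]
ft_force: [-0.2, -0.1, -3.7]
finger_gap: 30.6
grip_force: 59.8
```

Emit:
apply_moves(deltas=[[0,0,0,0,0,0,0],[0,0,0,0,0,0,0]])

```text
time: 16.05
tool_pos: [624.0, 0.1, 176.7]
tcp_rot: [-180.0, -0.0, 90.0]
ft_force: [0.1, -0.1, -4.2]
finger_gap: 30.3
grip_force: 59.9
```

```bash
python3 - <<'E'
from h import *
st(); need(624.5,0,42)
E
```

```text
t16.1 pos [6.240e+02 1.000e-01 1.767e+02] rot [-1.7997e+02 -2.0000e-02  8.9990e+01] F [ 0.07 -0.15 -4.25] gap 30.3 grip 59.9
shift units [-0.01  0.02  4.49] az None
```

Emit:
apply_moves(deltas=[[0,0,0.8,0,0,0,0],[0,0,0.8,0,0,0,0],[0,0,0.8,0,0,0,0],[0,0,0.8,0,0,0,0],[0,0,0.8,0,0,0,0],[0,0,0.35,0,0,0,0],[0,0,0,0,0,0,0],[0,0,0,0,0,0,0]])

```text
time: 17.05
tool_pos: [625.1, -0.3, 47.8]
tcp_rot: [179.9, 0.0, 90.0]
ft_force: [0.5, 0.2, -4.3]
finger_gap: 30.1
grip_force: 59.9
```

Emit:
apply_moves(deltas=[[0,0,0.07,0,0,0,0],[0,0,0.07,0,0,0,0],[0,0,0,0,0,0,0],[0,0,0,0,0,0,0]])

```text
time: 17.55
tool_pos: [624.2, -0.4, 42.2]
tcp_rot: [-180.0, -0.0, 90.0]
ft_force: [0.2, 0.3, -3.9]
finger_gap: 30.7
grip_force: 59.9
```

Emit:
apply_moves(deltas=[[0,0,0.04,0,0,0,0],[0,0,0.04,0,0,0,0],[0,0,0,0,0,0,0],[0,0,0,0,0,0,0]])

```text
time: 18.05
tool_pos: [624.4, -0.4, 40.8]
tcp_rot: [180.0, 0.0, 90.0]
ft_force: [-3.8, 0.0, 5.3]
finger_gap: 30.3
grip_force: 60.9
```

Emit:
apply_moves(deltas=[[0,0,0,0,0,0,0.8],[0,0,0,0,0,0,0.8],[0,0,0,0,0,0,0.8],[0,0,-0.8,0,0,0,0.8],[0,0,-0.8,0,0,0,0.8],[0,0,-0.8,0,0,0,0.8],[0,0,-0.8,0,0,0,0.8],[0,0,0,0,0,0,0.8]])

```text
time: 19.05
tool_pos: [626.0, -0.5, 138.4]
tcp_rot: [179.7, 0.0, 90.0]
ft_force: [-0.0, -0.5, -0.2]
finger_gap: 68.2
grip_force: 0.0
```

```bash
python3 - <<'E'
from h import *
st()
t=snapshot("top")[:,:,::-1]; s=snapshot("side")[:,:,::-1]
cv2.imwrite("pics/t3.png",t); cv2.imwrite("pics/s3.png",s)
def tl(im,x,y): return cv2.resize(im[y:y+32,x:x+32],(256,256),interpolation=cv2.INTER_CUBIC)
c=np.vstack([np.hstack([tl(t,350,148),tl(t,340,184),tl(t,348,224)]),np.zeros((10,768,3),np.uint8),np.hstack([tl(s,319,276),tl(s,277,268),tl(s,230,276)])])
cv2.imwrite("pics/m3.png",c)
E
```

```text
t19.1 pos [ 6.260e+02 -5.000e-01  1.384e+02] rot [1.7972e+02 2.0000e-02 8.9980e+01] F [-0.03 -0.48 -0.17] gap 68.2 grip 0.0
```

View pics/m3.png

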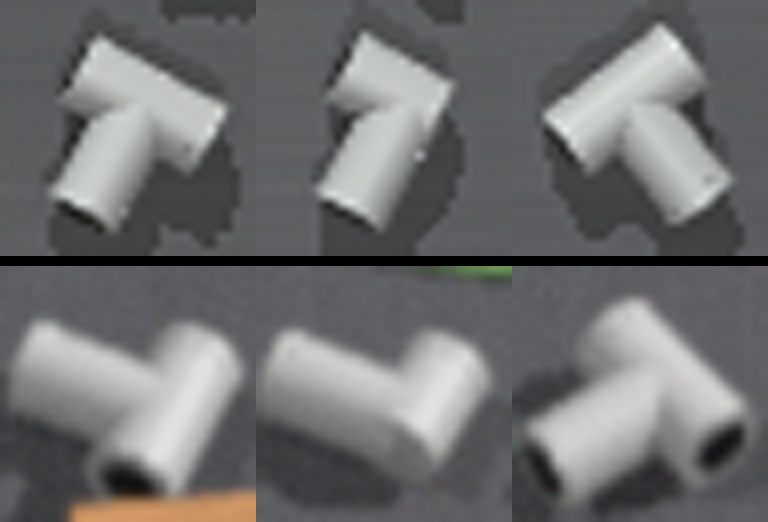

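View pics/s3.png

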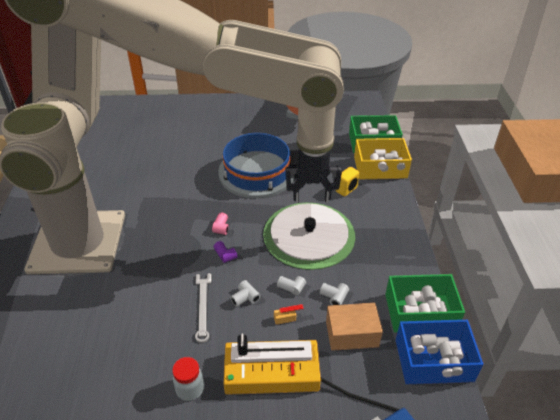

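```bash
python3 - <<'E'
from h import *
for a,b in(((361.45,235.75),(248.6,290.5)),((370.95,248.55),(233.6,301.3)),((367.65,160.65),(339.5,293.2))):
    print(ray("top",*a,14).round(1),ray("side",*b,14).round(1))
t=cv2.imread("pics/t3.png");s=cv2.imread("pics/s3.png")
# lid now at known tcp (624.4,-0.4)
for n,im in(("top",t),("side",s)):
    H,S,V=cv2.split(cv2.cvtColor(im,cv2.COLOR_BGR2HSV))
    for st_,c,mk in comps((S<30)&(V>185),1000):
        cn,_=cv2.findContours(mk.astype(np.uint8),0,1); e=cv2.fitEllipse(cv2.convexHull(cn[0])); print(n,st_,np.round(e[0],1),ray(n,*e[0],20).round(1))
print(proj("side",[624.4,-.4,54]))
E
```

```text
[ 462.8 -198.2   14. ] [ 463.7 -193.4   14. ]
[ 426.  -225.2   14. ] [ 428.  -224.7   14. ]
[ 680.2 -217.8   14. ] [ 684.2 -209.2   14. ]
top [ 265  177   48   39 1240] [289.8 193.9] [583.9   8.   20. ]
side [ 271  204   77   55 2971] [309.5 230.8] [627.3  -0.9  20. ]
side [ 499  210   61   78 3062] [538.4 239.9] [1232.8  -55.1   20. ]
[308.9033299  221.73861557]
```

Emit:
apply_moves(deltas=[[0,0,0,0,0,-1,0.8],[0,0,0,0,0,-1,0.8],[0,0,0,0,0,-1,0.8],[0,0,0,0,0,-1,0.8],[0,0,0,0,0,-1,0.8],[0,0,0,0,0,-1,0.8],[0,0,0,0,0,-1,0.8],[0,0,0,0,0,-1,0.8]])

```text
time: 20.15
tool_pos: [623.0, -0.3, 133.5]
tcp_rot: [-179.9, -0.1, 126.8]
ft_force: [0.3, -0.4, 0.6]
finger_gap: 68.5
grip_force: 0.0
```

Emit:
apply_moves(deltas=[[0,0,0,0,0,-1,0.8],[0,0,0,0,0,-1,0.8],[0,0,0,0,0,-1,0.8],[0,0,0,0,0,-1,0.8],[0,0,0,0,0,-1,0.8],[0,0,0,0,0,-0.1,0.8],[-0.1,-0.9,0,0,0,0,0.8],[-0.1,-0.9,0,0,0,0,0.8]])

```text
time: 21.15
tool_pos: [601.6, -50.4, 134.6]
tcp_rot: [-180.0, -0.1, 150.0]
ft_force: [-0.8, 0.1, 0.4]
finger_gap: 68.2
grip_force: 0.0
```

Emit:
apply_moves(deltas=[[-0.1,-0.9,0,0,0,0,0.8],[-0.1,-0.9,0,0,0,0,0.8],[-0.1,-0.9,0,0,0,0,0.8],[-0.1,-0.9,0,0,0,0,0.8],[-0.1,-0.8,0,0,0,0,0.8],[0,0,0.8,0,0,0,0.8],[0,0,0.6,0,0,0,0.8],[0,0,0,0,0,0,0.8]])

```text
time: 22.15
tool_pos: [547.6, -171.0, 91.0]
tcp_rot: [-180.0, -0.3, 150.0]
ft_force: [-0.0, -0.5, -0.0]
finger_gap: 68.5
grip_force: 0.0
```

```bash
python3 - <<'E'
from h import *
st(); need(550,-173.5,17,150.5)
s=snapshot("side")[:,:,::-1]; cv2.imwrite("pics/s4.png",s)
print("exp tip",proj("side",sense()['tool_pos']-[0,0,14]), "part",proj("side",[550,-173.5,14]))
cv2.imwrite("pics/c4.png",cv2.resize(s[220:330,230:360],(780,600)[:2] if 0 else (702,594),interpolation=cv2.INTER_CUBIC))
E
```

```text
t22.1 pos [ 547.6 -171.    91. ] rot [-179.97   -0.29  150.  ] F [-0.02 -0.5  -0.02] gap 68.5 grip 0.0
shift units [-0.12 -0.03  2.47] az -0.10907504363001747
exp tip [283.24850675 265.28077459] part [283.61709266 283.15117345]
```

View pics/c4.png

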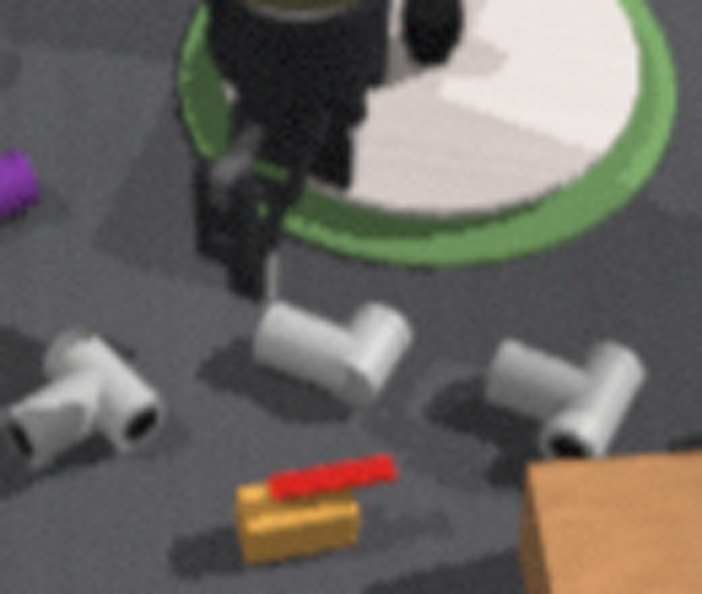

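Emit:
apply_moves(deltas=[[-0.1,0,0.5,0,0,0,0.8],[0,0,0.7,0,0,0,0.8],[0,0,0.7,0,0,0,0.8],[0,0,0.4,0,0,0,0.8],[0,0,0,0,0,0,0.8],[0,0,0.05,0,0,0,0.8],[0,0,0,0,0,0,0.8]], grip_force=60)

```text
time: 23.08
tool_pos: [552.8, -173.8, 24.2]
tcp_rot: [180.0, 0.1, 150.0]
ft_force: [-0.5, 0.3, -0.7]
finger_gap: 68.3
grip_force: 0.0
```

Emit:
apply_moves(deltas=[[0,0,0,0,0,0,0],[0,0,0,0,0,0,0],[0,0,0,0,0,0,0],[0,0,0,0,0,0,0],[0,0,0,0,0,0,0],[0,0,0,0,0,0,0]])

```text
time: 23.82
tool_pos: [552.5, -173.7, 23.9]
tcp_rot: [180.0, 0.1, 150.0]
ft_force: [-1.0, -0.7, 5.3]
finger_gap: 25.6
grip_force: 59.1
```

Emit:
apply_moves(deltas=[[0,0,0,0,0,0,0.8],[0,0,0,0,0,0,0.8],[-0.05,0,0.23,0,0,0,0.8],[0,0,0,0,0,0,0.8],[0,0,0,0,0,0,0],[0,0,0,0,0,0,0],[0,0,0,0,0,0,0],[0,0,0,0,0,0,0]])

```text
time: 24.82
tool_pos: [553.6, -174.4, 16.8]
tcp_rot: [180.0, 0.0, 150.0]
ft_force: [-0.6, 0.4, 2.1]
finger_gap: 26.4
grip_force: 58.9
```

Emit:
apply_moves(deltas=[[0,0,0,0,0,0,0],[0,0,0,0,0,0,0],[0,0,0,0,0,0,0]])

```text
time: 25.2
tool_pos: [553.6, -174.4, 16.7]
tcp_rot: [180.0, 0.0, 150.0]
ft_force: [-1.4, 0.4, 5.2]
finger_gap: 25.7
grip_force: 59.1
```

Emit:
apply_moves(deltas=[[0,0,-0.4,0,0,0,0],[0,0,-0.8,0,0,0,0],[0,0,-0.8,0,0,0,0],[0,0,-0.8,0,0,0,0],[0,0,-0.8,0,0,0,0],[0,0,-0.8,0,0,0,0],[0.3,0.4,0,0,0,0,0],[0.6,0.9,0,0,0,0,0]])

```text
time: 26.2
tool_pos: [548.8, -126.4, 147.5]
tcp_rot: [-180.0, -0.1, 149.9]
ft_force: [-0.2, 0.6, -2.0]
finger_gap: 26.2
grip_force: 59.1
```

Emit:
apply_moves(deltas=[[0.64,0.9,0,0,0,0,0],[0.64,0.9,0,0,0,0,0],[0.64,0.9,0,0,0,0,0],[0.64,0.9,0,0,0,0,0],[0.64,0.9,0,0,0,0,0],[0.64,0.9,0,0,0,0,0],[0.64,0.9,0,0,0,0,0],[0.64,0.9,0,0,0,0,0]])

```text
time: 27.2
tool_pos: [522.5, 138.6, 146.7]
tcp_rot: [-179.9, -0.1, 150.0]
ft_force: [1.4, 0.6, -1.8]
finger_gap: 25.6
grip_force: 59.1
```

Emit:
apply_moves(deltas=[[0.64,0.9,0,0,0,0,0],[0.64,0.9,0,0,0,0,0],[0.64,0.9,0,0,0,0,0],[0.3,0.5,0,0,0,0,0],[0,0,0,0,0,0,0],[0,0,0,0,0,0,0]])

```text
time: 27.95
tool_pos: [514.4, 252.5, 147.9]
tcp_rot: [-179.9, -0.0, 150.0]
ft_force: [0.6, 0.1, -1.1]
finger_gap: 25.7
grip_force: 59.1
```

```bash
python3 - <<'E'
from h import *
st(); need(515,255,45)
E
```

```text
t27.9 pos [514.4 252.5 147.9] rot [-1.7994e+02 -2.0000e-02  1.5001e+02] F [ 0.55  0.14 -1.06] gap 25.7 grip 59.1
shift units [0.02 0.09 3.43] az None
```

Emit:
apply_moves(deltas=[[0,0,0.8,0,0,0,0],[0,0,0.8,0,0,0,0],[0,0,0.8,0,0,0,0],[0,0,0.7,0,0,0,0],[0,0,0.3,0,0,0,0],[0,0,0,0,0,0,0],[0,0,0,0,0,0,0.6],[0,0,0,0,0,0,0.6]])

```text
time: 28.95
tool_pos: [515.6, 253.6, 47.8]
tcp_rot: [179.9, 0.1, 150.0]
ft_force: [-0.1, -0.5, -0.1]
finger_gap: 51.2
grip_force: 0.0
```

Emit:
apply_moves(deltas=[[0,0,0,0,0,0,0.6],[0,0,-0.7,0,0,0,0.6],[0,0,-0.8,0,0,0,0.6],[0,0,-0.8,0,0,0,0.6],[0,0,-0.8,0,0,0,0.6],[0,0,-0.3,0,0,0,0.8],[-0.64,-0.9,0,0,0,0,0.8],[-0.64,-0.9,0,0,0,0,0.8]])

```text
time: 29.95
tool_pos: [520.6, 186.9, 147.9]
tcp_rot: [-180.0, -0.0, 150.1]
ft_force: [-0.3, 0.2, -0.5]
finger_gap: 68.3
grip_force: 0.0
```

```bash
python3 - <<'E'
from h import *
st(); need(653.5,-199.5,90,150); need(657,-201,90,150)
t=snapshot("top")[:,:,::-1]; s=snapshot("side")[:,:,::-1]
cv2.imwrite("pics/t5.png",t); cv2.imwrite("pics/s5.png",s)
for n,im in(("top",t),("side",s)):
    o=cv2.imread("pics/%s3.png"%n[0]); 
    for nm,p in(("tee1",(656,-201,14)),("tee2",(440,-214,14)),("elb",(552,-175,14))):
        u,v=proj(n,p).astype(int); print(n,nm,cv2.absdiff(np.ascontiguousarray(im[v-15:v+15,u-15:u+15]),o[v-15:v+15,u-15:u+15]).mean().round(1))
E
```

```text
t29.9 pos [520.6 186.9 147.9] rot [-1.7998e+02 -1.0000e-02  1.5010e+02] F [-0.3   0.16 -0.48] gap 68.3 grip 0.0
shift units [-10.26  -8.95   1.93] az 0.021815008726003494
shift units [-10.39  -8.94   1.93] az 0.021815008726003494
top tee1 1.7
top tee2 0.8
top elb 27.1
side tee1 2.1
side tee2 2.3
side elb 27.6
```

Emit:
apply_moves(deltas=[[-0.9,-0.8,0,0,0,0,0.8],[-0.9,-0.8,0,0,0,0,0.8],[-0.9,-0.8,0,0,0,0,0.8],[-0.9,-0.8,0,0,0,0,0.8],[-0.9,-0.8,0,0,0,0,0.8],[-0.9,-0.8,0,0,0,0,0.8],[-0.9,-0.8,0,0,0,0,0.8],[-0.9,-0.8,0,0,0,0,0.8]])

```text
time: 31.05
tool_pos: [612.3, -87.3, 147.7]
tcp_rot: [180.0, -0.0, 150.0]
ft_force: [0.4, 0.3, 0.1]
finger_gap: 68.5
grip_force: 0.0
```

Emit:
apply_moves(deltas=[[-0.9,-0.8,0,0,0,0,0.8],[-0.9,-0.8,0,0,0,0,0.8],[-0.9,-0.6,0,0,0,0,0.8],[-0.3,-0.1,0.5,0,0,0,0.8],[0,0,0.8,0,0,0,0.8],[0,0,0.6,0,0,0,0.8],[0,0,0,0,0,0,0.8],[0,0,0,0,0,0,0.8]])

```text
time: 32.05
tool_pos: [655.9, -191.2, 91.9]
tcp_rot: [180.0, 0.0, 150.1]
ft_force: [0.7, -0.4, -0.3]
finger_gap: 68.1
grip_force: 0.0
```

```bash
python3 - <<'E'
from h import *
st(); need(655,-200.5,17,150)
s=snapshot("side")[:,:,::-1]; t=snapshot("top")[:,:,::-1]
a=cv2.resize(s[230:320,285:385],(440,396),interpolation=cv2.INTER_CUBIC); b=cv2.resize(t[185:275,150:240],(360,396)) if 0 else cv2.resize(t[185:275,150:230],(352,396),interpolation=cv2.INTER_CUBIC)
cv2.imwrite("pics/c5.png",np.hstack([a,b]))
print("exp tip",proj("side",sense()['tool_pos']-[0,0,14]), "part",proj("side",[655,-200.5,14]))
E
```

```text
t32.0 pos [ 655.9 -191.2   91.9] rot [1.7999e+02 3.0000e-02 1.5006e+02] F [ 0.66 -0.37 -0.3 ] gap 68.1 grip 0.0
shift units [-0.13 -0.28  2.5 ] az 0.021815008726003494
exp tip [329.07841247 270.50575686] part [327.12787431 290.67042335]
```

View pics/c5.png

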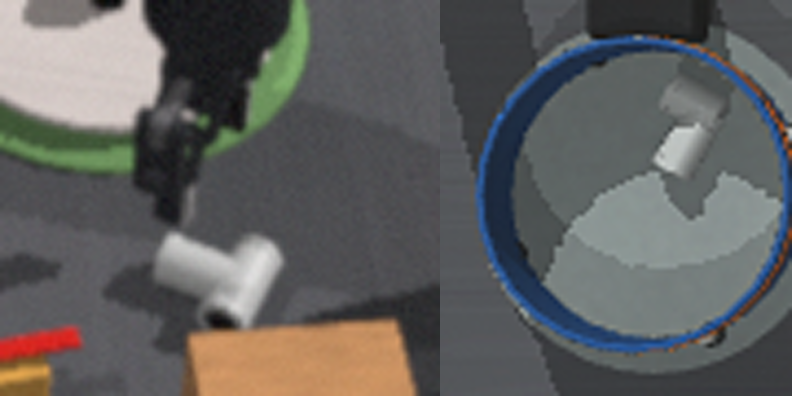

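Emit:
apply_moves(deltas=[[-0.1,-0.28,0,0,0,0,0.8],[0,0,0.8,0,0,0,0.8],[0,0,0.8,0,0,0,0.8],[0,0,0.6,0,0,0,0.8],[0,0,0.3,0,0,0,0.8],[0,0,0,0,0,0,0.8],[0,0,0,0,0,0,0.8]])

```text
time: 33.02
tool_pos: [654.7, -200.7, 17.5]
tcp_rot: [180.0, 0.1, 150.0]
ft_force: [0.3, -0.7, -0.5]
finger_gap: 68.2
grip_force: 0.0
```

Emit:
apply_moves(deltas=[[0,0,0,0,0,0,0],[0,0,0,0,0,0,0],[0,0,0,0,0,0,0],[0,0,0,0,0,0,0],[0,0,0,0,0,0,0],[0,0,0,0,0,0,0]])

```text
time: 33.78
tool_pos: [654.5, -200.6, 17.3]
tcp_rot: [180.0, 0.1, 150.0]
ft_force: [-1.4, 1.1, 6.0]
finger_gap: 25.9
grip_force: 58.9
```

Emit:
apply_moves(deltas=[[0,0,-0.4,0,0,0,0],[0,0,-0.8,0,0,0,0],[0,0,-0.8,0,0,0,0],[0,0,-0.8,0,0,0,0],[0,0,-0.8,0,0,0,0],[0,0,-0.8,0,0,0,0],[0.45,0.3,0,0,0,0,0],[0.85,0.6,0,0,0,0,0]])

```text
time: 34.78
tool_pos: [633.1, -157.1, 148.5]
tcp_rot: [180.0, 0.0, 150.0]
ft_force: [0.5, 1.4, -1.4]
finger_gap: 26.1
grip_force: 59.1
```

Emit:
apply_moves(deltas=[[0.85,0.6,0,0,0,0,0],[0.85,0.6,0,0,0,0,0],[0.85,0.6,0,0,0,0,0],[0.85,0.6,0,0,0,0,0],[0.85,0.6,0,0,0,0,0],[0.85,0.6,0,0,0,0,0],[0.85,0.6,0,0,0,0,0],[0.85,0.6,0,0,0,0,0]])

```text
time: 35.78
tool_pos: [527.0, 70.7, 147.5]
tcp_rot: [-180.0, -0.1, 150.0]
ft_force: [-0.1, 1.3, -1.6]
finger_gap: 25.9
grip_force: 59.1
```

Emit:
apply_moves(deltas=[[0.85,0.6,0,0,0,0,0],[0.85,0.6,0,0,0,0,0],[0.85,0.6,0,0,0,0,0],[0.85,0.6,0,0,0,0,0],[0.85,0.6,0,0,0,0,0],[0.85,0.6,0,0,0,0,0],[0.5,0.36,0,0,0,0,0],[0,0,0,0,0,0,0]])

```text
time: 36.78
tool_pos: [441.6, 256.8, 147.9]
tcp_rot: [-180.0, -0.0, 150.2]
ft_force: [0.7, 0.3, -2.0]
finger_gap: 26.1
grip_force: 59.1
```

```bash
python3 - <<'E'
from h import *
st(); need(443,256,45)
E
```

```text
t36.8 pos [441.6 256.8 147.9] rot [-1.7997e+02 -2.0000e-02  1.5015e+02] F [ 0.74  0.28 -2.  ] gap 26.1 grip 59.1
shift units [-0.06  0.    3.43] az None
```

Emit:
apply_moves(deltas=[[0,0,0.8,0,0,0,0],[0,0,0.8,0,0,0,0],[0,0,0.8,0,0,0,0],[0,0,0.7,0,0,0,0],[0,0,0.3,0,0,0,0],[0,0,0,0,0,0,0],[0,0,0,0,0,0,0.45],[0,0,0,0,0,0,0.45]])

```text
time: 37.78
tool_pos: [443.7, 256.4, 47.7]
tcp_rot: [179.9, 0.1, 150.0]
ft_force: [0.4, 0.1, 0.8]
finger_gap: 38.6
grip_force: 0.0
```

Emit:
apply_moves(deltas=[[0,0,0,0,0,0,0.45],[0,0,-0.8,0,0,0,0.45],[0,0,-0.8,0,0,0,0.45],[0,0,-0.8,0,0,0,0.45],[0,0,-0.8,0,0,0,0.45],[0,0,-0.2,0,0,0,0.45],[0,0,0,0,0,0.9,0.8],[0,0,0,0,0,1,0.8]])

```text
time: 38.78
tool_pos: [442.4, 255.8, 147.7]
tcp_rot: [-180.0, -0.0, 141.2]
ft_force: [0.3, 0.6, -0.0]
finger_gap: 68.4
grip_force: 0.0
```

Emit:
apply_moves(deltas=[[0,0,0,0,0,1,0.8],[0,0,0,0,0,1,0.8],[0,0,0,0,0,1,0.8],[0,0,0,0,0,1,0.8],[0,0,0,0,0,1,0.8],[0,0,0,0,0,1,0.8],[0,0,0,0,0,1,0.8],[0,0,0,0,0,1,0.8]])

```text
time: 39.78
tool_pos: [442.3, 255.8, 147.4]
tcp_rot: [-179.9, 0.0, 104.5]
ft_force: [-0.5, 0.1, -0.9]
finger_gap: 68.2
grip_force: 0.0
```

Emit:
apply_moves(deltas=[[0,0,0,0,0,1,0.8],[0,0,0,0,0,1,0.8],[0,0,0,0,0,1,0.8],[0,0,0,0,0,1,0.8],[0,0,0,0,0,1,0.8],[0,0,0,0,0,1,0.8],[0,0,0,0,0,1,0.8],[0,0,0,0,0,1,0.8]])

```text
time: 40.78
tool_pos: [442.3, 255.8, 147.4]
tcp_rot: [-180.0, 0.1, 67.8]
ft_force: [-0.4, -0.7, -1.0]
finger_gap: 68.2
grip_force: 0.0
```

Emit:
apply_moves(deltas=[[0,0,0,0,0,1,0.8],[0,0,0,0,0,1,0.8],[0,0,0,0,0,1,0.8],[0,0,0,0,0,1,0.8],[0,0,0,0,0,1,0.8],[0,0,0,0,0,1,0.8],[0,0,0,0,0,0.6,0.8],[0,0,0,0,0,0,0.8]])

```text
time: 41.78
tool_pos: [442.3, 255.8, 147.6]
tcp_rot: [-180.0, 0.1, 37.7]
ft_force: [-0.3, 0.3, 0.4]
finger_gap: 68.5
grip_force: 0.0
```

```bash
python3 - <<'E'
from h import *
st(); need(439,-215,90,37.5)
t=snapshot("top")[:,:,::-1]; s=snapshot("side")[:,:,::-1]
cv2.imwrite("pics/t6.png",t)
for n,im in(("top",t),("side",s)):
    o=cv2.imread("pics/%s3.png"%n[0]); 
    for nm,p in(("tee1",(656,-201,14)),("tee2",(440,-214,14)),("elb",(552,-175,14))):
        u,v=proj(n,p).astype(int); print(n,nm,cv2.absdiff(np.ascontiguousarray(im[v-15:v+15,u-15:u+15]),o[v-15:v+15,u-15:u+15]).mean().round(1))
E
```

```text
t41.8 pos [442.3 255.8 147.6] rot [-1.7998e+02  6.0000e-02  3.7740e+01] F [-0.32  0.27  0.45] gap 68.5 grip 0.0
shift units [-9.69 12.34  1.93] az 0.04363001745200699
top tee1 32.7
top tee2 3.4
top elb 28.4
side tee1 33.5
side tee2 2.2
side elb 27.6
```

Emit:
apply_moves(deltas=[[-0.7,0.9,0,0,0,0,0.8],[-0.7,0.9,0,0,0,0,0.8],[-0.7,0.9,0,0,0,0,0.8],[-0.7,0.9,0,0,0,0,0.8],[-0.7,0.9,0,0,0,0,0.8],[-0.7,0.9,0,0,0,0,0.8],[-0.7,0.9,0,0,0,0,0.8],[-0.7,0.9,0,0,0,0,0.8]])

```text
time: 42.88
tool_pos: [441.9, -18.7, 148.3]
tcp_rot: [180.0, -0.0, 37.8]
ft_force: [0.3, 0.5, -0.5]
finger_gap: 68.4
grip_force: 0.0
```

Emit:
apply_moves(deltas=[[-0.7,0.9,0,0,0,0,0.8],[-0.7,0.9,0,0,0,0,0.8],[-0.7,0.9,0,0,0,0,0.8],[-0.7,0.9,0,0,0,0,0.8],[-0.7,0.9,0,0,0,0,0.8],[-0.6,0.6,0.5,0,0,0,0.8],[0,0,0.8,0,0,0,0.8],[0,0,0.6,0,0,0,0.8]])

```text
time: 43.88
tool_pos: [437.8, -214.0, 90.1]
tcp_rot: [-179.9, 0.0, 37.7]
ft_force: [0.8, 0.0, -1.0]
finger_gap: 68.3
grip_force: 0.0
```

```bash
python3 - <<'E'
from h import *
st(); need(439,-215,17,37.5)
s=snapshot("side")[:,:,::-1]; t=cv2.imread("pics/t6.png")
a=cv2.resize(s[230:320,195:295],(440,396),interpolation=cv2.INTER_CUBIC); b=cv2.resize(t[185:275,150:230],(352,396),interpolation=cv2.INTER_CUBIC)
cv2.imwrite("pics/c6.png",np.hstack([a,b]))
o=cv2.imread("pics/s3.png");u,v=238,296;print(cv2.absdiff(np.ascontiguousarray(s[v-8:v+12,u-10:u+10]),o[v-8:v+12,u-10:u+10]).mean())
print("exp tip",proj("side",sense()['tool_pos']-[0,0,14]), "part",proj("side",[439,-215,14]))
E
```

```text
t43.9 pos [ 437.8 -214.    90.1] rot [-1.7994e+02  2.0000e-02  3.7730e+01] F [ 0.75  0.01 -1.04] gap 68.3 grip 0.0
shift units [0.01 0.05 2.44] az 0.04363001745200699
8.879166666666666
exp tip [236.03588077 281.42446518] part [238.28895229 297.90997636]
```

View pics/c6.png

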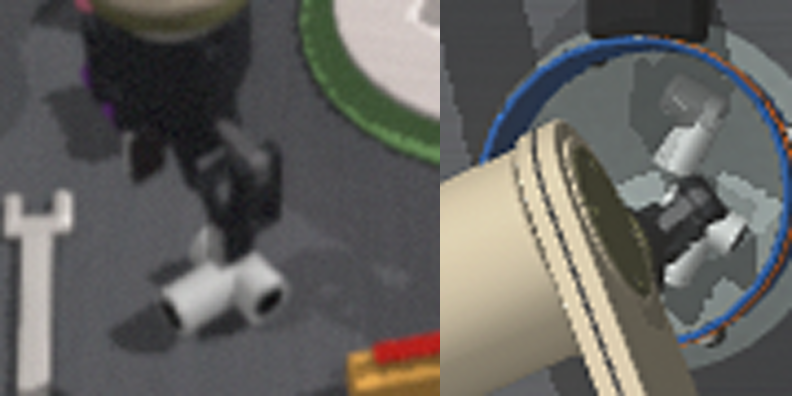

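Emit:
apply_moves(deltas=[[0,0.05,0.6,0,0,0,0.8],[0,0,0.8,0,0,0,0.8],[0,0,0.6,0,0,0,0.8],[0,0,0.4,0,0,0,0.8],[0,0,0,0,0,0,0.8],[0,0,0,0,0,0,0.8]])

```text
time: 44.68
tool_pos: [439.8, -215.4, 20.1]
tcp_rot: [179.9, -0.0, 37.7]
ft_force: [-0.2, -0.9, -0.5]
finger_gap: 68.2
grip_force: 0.0
```

Emit:
apply_moves(deltas=[[0,0,0,0,0,0,0],[0,0,0,0,0,0,0],[0,0,0,0,0,0,0],[0,0,0,0,0,0,0],[0,0,0,0,0,0,0],[0,0,0,0,0,0,0]])

```text
time: 45.42
tool_pos: [439.8, -215.5, 20.2]
tcp_rot: [179.9, -0.0, 37.7]
ft_force: [-0.8, 0.5, 5.7]
finger_gap: 26.0
grip_force: 58.8
```

Emit:
apply_moves(deltas=[[0,0,-0.4,0,0,0,0],[0,0,-0.8,0,0,0,0],[0,0,-0.8,0,0,0,0],[0,0,-0.8,0,0,0,0],[0,0,-0.8,0,0,0,0],[0,0,-0.8,0,0,0,0],[0.4,-0.45,0,0,0,0,0],[0.75,-0.9,0,0,0,0,0]])

```text
time: 46.42
tool_pos: [441.4, -161.2, 151.0]
tcp_rot: [-180.0, -0.0, 37.6]
ft_force: [-0.5, -0.4, -2.2]
finger_gap: 25.6
grip_force: 59.1
```

Emit:
apply_moves(deltas=[[0.75,-0.9,0,0,0,0,0],[0.75,-0.9,0,0,0,0,0],[0.75,-0.9,0,0,0,0,0],[0.75,-0.9,0,0,0,0,0],[0.75,-0.9,0,0,0,0,0],[0.75,-0.9,0,0,0,0,0],[0.75,-0.9,0,0,0,0,0],[0.75,-0.9,0,0,0,0,0]])

```text
time: 47.42
tool_pos: [450.5, 120.8, 150.2]
tcp_rot: [-179.9, 0.1, 37.7]
ft_force: [0.4, -1.3, -1.1]
finger_gap: 25.8
grip_force: 59.1
```

Emit:
apply_moves(deltas=[[0.75,-0.9,0,0,0,0,0],[0.75,-0.9,0,0,0,0,0],[0.75,-0.9,0,0,0,0,0],[0.75,-0.9,0,0,0,0,0],[0.75,-0.9,0,0,0,0,0],[0.3,-0.3,0,0,0,0,0],[0,0,0,0,0,0,0],[0,0,0,0,0,0,0]])

```text
time: 48.42
tool_pos: [459.6, 306.3, 150.9]
tcp_rot: [180.0, 0.1, 37.7]
ft_force: [-0.1, 0.0, -0.8]
finger_gap: 26.0
grip_force: 59.1
```

```bash
python3 - <<'E'
from h import *
st(); need(460,306,48)
E
```

```text
t48.4 pos [459.6 306.3 150.9] rot [1.7999e+02 7.0000e-02 3.7700e+01] F [-0.09  0.02 -0.78] gap 26.0 grip 59.1
shift units [0.01 0.02 3.43] az None
```

Emit:
apply_moves(deltas=[[0,0,0.8,0,0,0,0],[0,0,0.8,0,0,0,0],[0,0,0.8,0,0,0,0],[0,0,0.7,0,0,0,0],[0,0,0.3,0,0,0,0],[0,0,0,0,0,0,0],[0,0,0,0,0,0,0.45],[0,0,0,0,0,0,0.45]])

```text
time: 49.42
tool_pos: [460.9, 307.7, 50.8]
tcp_rot: [180.0, -0.1, 37.7]
ft_force: [-1.1, 0.7, -1.1]
finger_gap: 38.4
grip_force: 0.0
```

Emit:
apply_moves(deltas=[[0,0,0,0,0,0,0.45],[0,0,-0.8,0,0,0,0.45],[0,0,-0.8,0,0,0,0.45],[0,0,-0.8,0,0,0,0.45],[0,0,-0.8,0,0,0,0.45],[0,0,-0.2,0,0,0,0.8],[0,0,0,0,0,-1,0.8],[0,0,0,0,0,-1,0.8]])

```text
time: 50.42
tool_pos: [459.6, 307.1, 150.6]
tcp_rot: [-180.0, 0.0, 47.0]
ft_force: [0.5, -0.3, -0.1]
finger_gap: 68.2
grip_force: 0.0
```

Emit:
apply_moves(deltas=[[0,0,0,0,0,-1,0.8],[0,0,0,0,0,-1,0.8],[0,0,0,0,0,-1,0.8],[0,0,0,0,0,-1,0.8],[0,0,0,0,0,-1,0.8],[0,0,0,0,0,-1,0.8],[0,0,0,0,0,-1,0.8],[0,0,0,0,0,-1,0.8]])

```text
time: 51.42
tool_pos: [459.5, 307.0, 150.3]
tcp_rot: [-179.9, 0.0, 83.7]
ft_force: [0.4, 0.1, -0.7]
finger_gap: 68.6
grip_force: 0.0
```

Emit:
apply_moves(deltas=[[0,0,0,0,0,-1,0.8],[0,0,0,0,0,-0.4,0.8],[-0.9,0.48,0,0,0,0,0.8],[-0.9,0.48,0,0,0,0,0.8],[-0.9,0.48,0,0,0,0,0.8],[-0.9,0.48,0,0,0,0,0.8],[-0.9,0.48,0,0,0,0,0.8],[-0.9,0.48,0,0,0,0,0.8]])

```text
time: 52.42
tool_pos: [546.5, 144.3, 150.9]
tcp_rot: [-180.0, 0.0, 89.9]
ft_force: [-0.1, 0.2, 0.1]
finger_gap: 68.3
grip_force: 0.0
```

Emit:
apply_moves(deltas=[[-0.9,0.48,0,0,0,0,0.8],[-0.9,0.48,0,0,0,0,0.8],[-0.9,0.48,0,0,0,0,0.8],[-0.9,0.48,0,0,0,0,0.8],[-0.9,0.48,0,0,0,0,0.8],[0,0,0,0,0,0,0.8],[0,0,0,0,0,0,0.8]])

```text
time: 53.3
tool_pos: [617.8, 10.5, 150.8]
tcp_rot: [-179.9, -0.0, 89.9]
ft_force: [-0.5, 0.9, -0.6]
finger_gap: 68.3
grip_force: 0.0
```

```bash
python3 - <<'E'
from h import *
st(); need(624.4,-.4,40.8,90)
t=snapshot("top")[:,:,::-1]; s=snapshot("side")[:,:,::-1]
cv2.imwrite("pics/t7.png",t); cv2.imwrite("pics/s7.png",s)
a=cv2.resize(s[120:240,190:350],(440,330),interpolation=cv2.INTER_CUBIC); b=cv2.resize(t[185:275,150:230],(352,396),interpolation=cv2.INTER_CUBIC)
c=np.zeros((396,792,3),np.uint8); c[:330,:440]=a; c[:,440:]=b
cv2.imwrite("pics/c7.png",c)
E
```

```text
t53.3 pos [617.8  10.5 150.8] rot [-1.7994e+02 -3.0000e-02  8.9940e+01] F [-0.47  0.86 -0.56] gap 68.3 grip 0.0
shift units [-0.37  0.22  3.67] az -0.021815008726003494
```

View pics/c7.png

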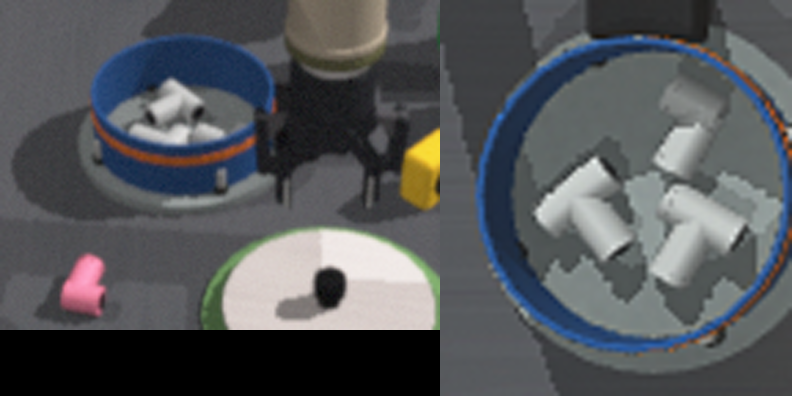

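Emit:
apply_moves(deltas=[[-0.37,0.22,0,0,0,0,0.8],[0,0,0.8,0,0,0,0.8],[0,0,0.8,0,0,0,0.8],[0,0,0.8,0,0,0,0.8],[0,0,0.8,0,0,0,0.8],[0,0,0.47,0,0,0,0.8],[0,0,0,0,0,0,0.8]], grip_force=70)

```text
time: 54.28
tool_pos: [624.0, -0.9, 40.1]
tcp_rot: [-179.9, -0.0, 90.0]
ft_force: [-0.5, -0.2, -0.3]
finger_gap: 68.4
grip_force: 0.0
```

Emit:
apply_moves(deltas=[[0,0,0,0,0,0,0],[0,0,0,0,0,0,0],[0,0,0,0,0,0,0],[0,0,0,0,0,0,0],[0,0,0,0,0,0,0],[0,0,0,0,0,0,0]])

```text
time: 55.02
tool_pos: [626.0, -1.0, 43.0]
tcp_rot: [179.8, 0.0, 90.0]
ft_force: [-0.7, 0.1, 6.7]
finger_gap: 29.7
grip_force: 69.7
```

Emit:
apply_moves(deltas=[[0,0,-0.2,0,0,0,0],[0,0,-0.6,0,0,0,0],[0,0,-0.8,0,0,0,0],[0,0,-0.8,0,0,0,0],[0,0,-0.8,0,0,0,0],[0,0,-0.8,0,0,0,0],[0,0,-0.6,0,0,0,0],[0,0,0,0,0,0,0]])

```text
time: 56.02
tool_pos: [626.0, -1.0, 181.8]
tcp_rot: [179.8, 0.0, 90.0]
ft_force: [-0.8, -0.4, -3.3]
finger_gap: 30.3
grip_force: 69.8
```

Emit:
apply_moves(deltas=[[0.3,-0.15,0,0,0,0,0],[0.6,-0.3,0,0,0,0,0],[0.6,-0.3,0,0,0,0,0],[0.6,-0.3,0,0,0,0,0],[0.6,-0.3,0,0,0,0,0],[0.6,-0.3,0,0,0,0,0],[0.6,-0.3,0,0,0,0,0],[0.6,-0.3,0,0,0,0,0]])

```text
time: 57.02
tool_pos: [556.8, 135.3, 179.4]
tcp_rot: [180.0, -0.0, 90.0]
ft_force: [-0.6, 0.4, -3.6]
finger_gap: 30.0
grip_force: 69.7
```

Emit:
apply_moves(deltas=[[0.6,-0.3,0,0,0,0,0],[0.6,-0.3,0,0,0,0,0],[0.6,-0.3,0,0,0,0,0],[0.6,-0.3,0,0,0,0,0],[0.6,-0.3,0,0,0,0,0],[0.6,-0.3,0,0,0,0,0],[0.6,-0.3,0,0,0,0,0],[0.3,-0.2,0,0,0,0,0]])

```text
time: 58.02
tool_pos: [487.8, 270.4, 179.3]
tcp_rot: [-180.0, -0.0, 90.0]
ft_force: [-0.8, -0.4, -3.6]
finger_gap: 29.8
grip_force: 69.7
```

Emit:
apply_moves(deltas=[[0,0,0,0,0,0,0],[0,0,0,0,0,0,0]])

```text
time: 58.28
tool_pos: [488.7, 268.7, 179.3]
tcp_rot: [180.0, 0.0, 90.0]
ft_force: [-0.2, 0.7, -3.9]
finger_gap: 29.9
grip_force: 69.8
```

```bash
python3 - <<'E'
from h import *
st(); need(487.4,271.0,106.8,90)
E
```

```text
t58.3 pos [488.7 268.7 179.3] rot [1.7999e+02 2.0000e-02 8.9970e+01] F [-0.17  0.67 -3.95] gap 29.9 grip 69.8
shift units [ 0.08 -0.04  2.42] az -0.0
```

Emit:
apply_moves(deltas=[[0.08,-0.04,0,0,0,0,0],[0,0,0.6,0,0,0,0],[0,0,0.6,0,0,0,0],[0,0,0.5,0,0,0,0],[0,0,0.3,0,0,0,0],[0,0,0,0,0,0,0],[0,0,0.1,0,0,0,0],[0,0,0,0,0,0,0]])

```text
time: 59.28
tool_pos: [487.6, 271.7, 116.8]
tcp_rot: [180.0, -0.0, 90.0]
ft_force: [-0.7, -0.2, -3.8]
finger_gap: 29.9
grip_force: 69.8
```

Emit:
apply_moves(deltas=[[0,0,0.1,0,0,0,0],[0,0,0.08,0,0,0,0],[0,0,0,0,0,0,0],[0,0,0,0,0,0,0]])

```text
time: 59.78
tool_pos: [487.2, 271.5, 110.9]
tcp_rot: [-180.0, 0.0, 90.0]
ft_force: [-0.5, -0.4, -4.4]
finger_gap: 30.1
grip_force: 69.8
```

Emit:
apply_moves(deltas=[[0,0,0.06,0,0,0,0],[0,0,0,0,0,0,0],[0,0,0,0,0,0,0]])

```text
time: 60.15
tool_pos: [487.2, 271.5, 109.1]
tcp_rot: [-180.0, -0.0, 90.0]
ft_force: [-0.2, 1.1, -4.0]
finger_gap: 30.0
grip_force: 70.1
```

Emit:
apply_moves(deltas=[[0,0,0.04,0,0,0,0],[0,0,0,0,0,0,0],[0,0,0,0,0,0,0]])

```text
time: 60.52
tool_pos: [487.4, 271.6, 109.0]
tcp_rot: [180.0, -0.0, 90.0]
ft_force: [-4.7, -1.9, 5.4]
finger_gap: 30.0
grip_force: 70.9
```

Emit:
apply_moves(deltas=[[0,0,0,0,0,0,0.8],[0,0,0,0,0,0,0.8],[0,0,0,0,0,0,0.8],[0,0,-0.8,0,0,0,0.8],[0,0,-0.8,0,0,0,0.8],[0,0,-0.8,0,0,0,0.8],[0,0,-0.6,0,0,0,0.8],[-0.9,-0.05,0,0,0,0,0.8]])

```text
time: 61.52
tool_pos: [486.7, 245.7, 200.1]
tcp_rot: [179.8, -0.1, 90.1]
ft_force: [0.5, -0.9, 0.0]
finger_gap: 68.7
grip_force: 0.0
```

Emit:
apply_moves(deltas=[[-0.9,-0.05,0,0,0,0,0.8],[-0.9,-0.05,0,0,0,0,0.8],[-0.9,-0.05,0,0,0,0,0.8],[-0.9,-0.05,0,0,0,0,0.8],[-0.9,-0.05,0,0,0,0,0.8],[-0.9,-0.05,0,0,0,0,0.5],[-0.9,-0.05,0,0,0,0,0.5],[-0.9,-0.05,0,0,0,0,0.5]])

```text
time: 62.52
tool_pos: [473.5, 27.7, 197.8]
tcp_rot: [-180.0, -0.0, 90.0]
ft_force: [0.4, 0.7, -0.8]
finger_gap: 43.0
grip_force: 0.0
```

```bash
python3 - <<'E'
from h import *
st(); need(450.5,-391,200,90)
t=snapshot("top")[:,:,::-1]; s=snapshot("side")[:,:,::-1]
o=cv2.imread("pics/side0.png"); ot=cv2.imread("pics/top0.png")
f=lambda im,o,v,u:cv2.absdiff(np.ascontiguousarray(im[v-30:v+30,u-45:u+45]),o[v-30:v+30,u-45:u+45]).mean().round(2)
print("lid vs start: side",f(s,o,158,257),"top",f(t,ot,228,195))
for n,im in(("start",ot),("now",t)):
    H,S,V=cv2.split(cv2.cvtColor(np.ascontiguousarray(im),cv2.COLOR_BGR2HSV))
    for a,c,mk in comps((S<30)&(V>185),2500):
        cn,_=cv2.findContours(mk.astype(np.uint8),0,1); print(n,[np.round(q,1) for q in cv2.fitEllipse(cv2.convexHull(cn[0]))[:2]])
c=np.vstack([np.hstack([cv2.resize(q[120:200,200:320],(396,264),interpolation=cv2.INTER_CUBIC) for q in(o,s)]),np.hstack([cv2.resize(q[180:280,120:270],(396,264),interpolation=cv2.INTER_CUBIC) for q in(ot,t)])])
cv2.imwrite("pics/c8.png",c)
E
```

```text
t62.5 pos [473.5  27.7 197.8] rot [-179.99   -0.     89.98] F [ 0.42  0.73 -0.77] gap 43.0 grip 0.0
shift units [-13.96  -0.76  -0.07] az -0.0
lid vs start: side 49.16 top 10.33
start [array([193.1, 228. ]), array([74.7, 75.7])]
now [array([192.8, 227.3]), array([74.6, 75.7])]
```

View pics/c8.png

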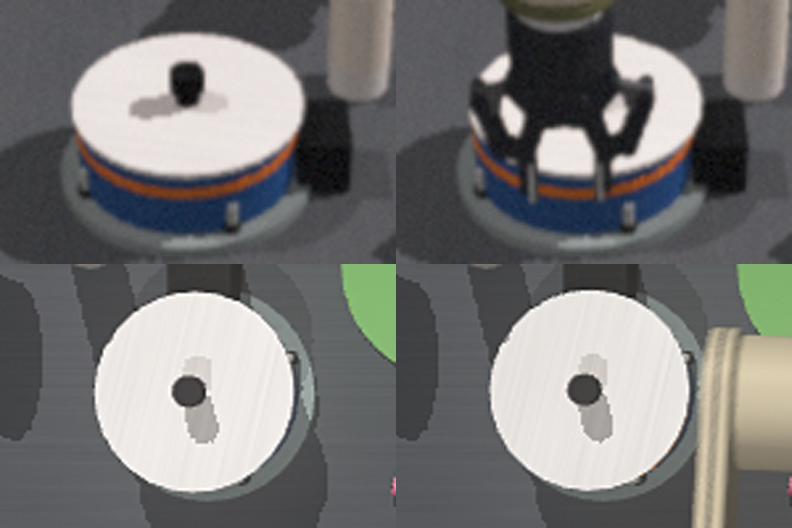

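Emit:
apply_moves(deltas=[[-0.9,-0.05,0,0,0,0,0.5],[-0.9,-0.05,0,0,0,0,0.5],[-0.9,-0.05,0,0,0,0,0.5],[-0.9,-0.05,0,0,0,0,0.5],[-0.9,-0.05,0,0,0,0,0.5],[-0.9,-0.05,0,0,0,0,0.5],[-0.9,-0.05,0,0,0,0,0.5],[-0.9,-0.05,0,0,0,0,0.5]])

```text
time: 63.62
tool_pos: [461.8, -187.6, 197.8]
tcp_rot: [180.0, -0.0, 90.0]
ft_force: [0.4, -0.2, 0.4]
finger_gap: 42.9
grip_force: 0.0
```

Emit:
apply_moves(deltas=[[-0.9,-0.05,0,0,0,0,0.5],[-0.9,-0.05,0,0,0,0,0.5],[-0.9,-0.05,0,0,0,0,0.5],[-0.9,-0.05,0,0,0,0,0.5],[-0.9,-0.05,0,0,0,0,0.5],[-0.9,-0.05,0,0,0,0,0.5],[-0.9,-0.05,0,0,0,0,0.5],[0,0,0,0,0,0,0.5]])

```text
time: 64.62
tool_pos: [451.1, -377.3, 197.5]
tcp_rot: [-180.0, -0.0, 89.9]
ft_force: [-0.9, 1.4, 0.6]
finger_gap: 42.7
grip_force: 0.0
```

```bash
python3 - <<'E'
from h import *
st(); need(450.5,-391,86.7,90)
E
```

```text
t64.6 pos [ 451.1 -377.3  197.5] rot [-1.7999e+02 -1.0000e-02  8.9880e+01] F [-0.92  1.38  0.63] gap 42.7 grip 0.0
shift units [-0.46 -0.02  3.69] az -0.021815008726003494
```

Emit:
apply_moves(deltas=[[-0.46,-0.02,0,0,0,0,0.5],[0,0,0.92,0,0,0,0.5],[0,0,0.92,0,0,0,0.5],[0,0,0.92,0,0,0,0.5],[0,0,0.92,0,0,0,0.5],[0,0,0,0,0,0,0.5],[0,0,0,0,0,0,0],[0,0,0,0,0,0,0]], grip_force=25)

```text
time: 65.62
tool_pos: [451.2, -390.8, 89.2]
tcp_rot: [179.9, 0.1, 90.0]
ft_force: [-0.1, 2.3, 1.4]
finger_gap: 19.5
grip_force: 28.0
```

Emit:
apply_moves(deltas=[[0,0,0,0,0,0,0],[0,0,0,0,0,0,0],[0,0,0,0,0,0,0],[0,0,0,0,0,0,0]])

```text
time: 66.12
tool_pos: [451.2, -390.9, 89.2]
tcp_rot: [179.9, 0.1, 90.0]
ft_force: [-0.6, 2.7, 6.8]
finger_gap: 19.7
grip_force: 28.7
```

Emit:
apply_moves(deltas=[[0,0.3,0,0,0,0,0],[0,0.6,0,0,0,0,0],[0.03,0.6,0,0,0,0,0],[0.03,0.6,0,0,0,0,0],[0,0.6,0,0,0,0,0],[0,0.5,0,0,0,0,0],[0,0.2,0,0,0,0,0],[0,0,0,0,0,0,0]])

```text
time: 67.12
tool_pos: [553.6, -390.8, 89.3]
tcp_rot: [179.8, 0.3, 90.0]
ft_force: [1.8, -6.5, 1.1]
finger_gap: 19.4
grip_force: 28.2
```

Emit:
apply_moves(deltas=[[0,0,0,0,0,0,0],[0,0,0,0,0,0,0]])

```text
time: 67.38
tool_pos: [553.3, -390.9, 89.2]
tcp_rot: [179.8, 0.3, 89.9]
ft_force: [1.7, -6.6, 1.1]
finger_gap: 18.9
grip_force: 28.1
```

Open, lift clear, back off, then measure numerically against the pointer.

Emit:
apply_moves(deltas=[[0,0,0,0,0,0,0.5],[0,0,0,0,0,0,0.5],[0,0,-0.9,0,0,0,0.5],[0,0,-0.9,0,0,0,0.5],[0,0,-0.9,0,0,0,0.5],[0,0,-0.9,0,0,0,0.5],[0.9,0,0,0,0,0,0.5],[0.9,0,0,0,0,0,0.5]])

```text
time: 68.38
tool_pos: [552.4, -334.0, 195.9]
tcp_rot: [180.0, 0.0, 89.9]
ft_force: [1.0, 0.8, -0.5]
finger_gap: 42.9
grip_force: 0.0
```

Emit:
apply_moves(deltas=[[0.9,0,0,0,0,0,0.5],[0.9,0,0,0,0,0,0.5],[0.9,0,0,0,0,0,0.5],[0.9,0,0,0,0,0,0.5],[0.9,0,0,0,0,0,0.5],[0.9,0,0,0,0,0,0.5],[0.9,0,0,0,0,0,0.5],[0,0,0,0,0,0,0.5]])

```text
time: 69.38
tool_pos: [552.4, -143.7, 195.4]
tcp_rot: [-180.0, -0.0, 90.1]
ft_force: [0.2, -0.6, -0.4]
finger_gap: 42.6
grip_force: 0.0
```

```bash
python3 - <<'E'
from h import *
st()
t=np.ascontiguousarray(snapshot("top")[:,:,::-1]); s=np.ascontiguousarray(snapshot("side")[:,:,::-1])
cv2.imwrite("pics/t9.png",t);cv2.imwrite("pics/s9.png",s)
for n,im,b in(("top",t,(425,190,460,250)),("side",s,(222,325,325,385))):
    x0,y0,x1,y1=b; c=im[y0:y1,x0:x1]; H,S,V=cv2.split(cv2.cvtColor(c,cv2.COLOR_BGR2HSV))
    for a,q,m in comps((S>150)&((H<8)|(H>172))&(V>110),8): print(n,"red",a,(q+[x0,y0]).round(2),ray(n,*(q+[x0,y0]),48).round(1))
    for a,q,m in comps((V<70),15): print(n,"dark",a,(q+[x0,y0]).round(2))
    for a,q,m in comps((V>170)&(S<60),6): print(n,"white",a+[x0,y0,0,0,0],(q+[x0,y0]).round(2),ray(n,*(q+[x0,y0]),99.5).round(1),ray(n,*(q+[x0,y0]),45).round(1))
# reference: where cap was at start & at x=450.5
H,S,V=cv2.split(cv2.cvtColor(s,cv2.COLOR_BGR2HSV)); print(s.max(2)[328:348,282:300])
E
```

```text
t69.4 pos [ 552.4 -143.7  195.4] rot [-1.7998e+02 -3.0000e-02  9.0120e+01] F [ 0.18 -0.58 -0.42] gap 42.6 grip 0.0
top red [17 12  9  3 19] [445.84 203.42] [ 553.5 -430.7   48. ]
top dark [  4   4  13  50 145] [433.63 211.93]
top white [426 190  14  59 498] [431.56 222.75] [ 498.5 -375.9   99.5] [ 499.4 -390.9   45. ]
top white [433 202   7   1   7] [436. 202.] [ 554.6 -388.6   99.5] [ 557.8 -404.2   45. ]
top white [441 240  11   1  11] [446. 240.] [ 451.9 -414.    99.5] [ 450.9 -430.5   45. ]
side red [69 38  3 12 35] [292.03 368.34] [ 556.2 -427.7   48. ]
side dark [40  0 13  2 17] [267.18 325.24]
side dark [ 76   0  27  33 461] [314.31 335.86]
side dark [ 18   9  63  20 230] [283.6  346.26]
side dark [ 0 30  2 30 42] [222.29 366.95]
side dark [100  53   3   6  16] [323.  380.5]
side white [291 332   2  12  18] [291.33 338.17] [ 555.9 -388.5   99.5] [ 558.8 -352.6   45. ]
side white [231 342  55  18 599] [252.24 349.71] [ 474.9 -413.1   99.5] [ 473.3 -378.5   45. ]
side white [287 341  25  17 238] [302.58 350.08] [ 577.2 -417.5   99.5] [ 581.4 -383.2   45. ]
side white [242 365   
[... 871 characters left out ...]
 40  36  69  87  77  66]
 [ 92  92  96  91  69  35  27  31 100 233 178  81  37  38  63  89  88  82]
 [132 129 132 128  94  41  29  31  90 218 178  91  45  40  84 141 166 169]
 [196 198 201 196 140  66  33  32  81 195 181  99  44  48 117 197 222 224]
 [228 228 229 224 151  70  34  32  79 192 176 100  41  55 126 217 231 233]
 [230 230 228 225 148  56  31  34  72 173 155  90  39  43 117 211 231 232]
 [214 206 201 194 131  56  28  26  52 121 107  58  32  39 108 201 224 224]
 [179 168 167 162 118  55  19  26  27  53  43  24  23  39 114 190 208 210]
 [157 154 154 151 108  50  19  19  17  22  18  18  23  38 106 166 182 182]
 [119 119 118 113  84  39  21  23  23  21  22  19  21  29  75 110 121 120]]
```

```bash
python3 -c "
from h import *
print(hand_in())"
```

```text
the job is handed in; nothing more can be done
None
```

I finished and handed in the job at about 69 s, well inside the 210 s limit: all three grey fittings (two tees, one elbow) are in the tub, the lid is seated about 2 mm from where it started, and the fader is within about 1 mm of the red pointer; `hand_in` returned no verdict.

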